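Return four reagent bottles to the stands that fit them

ROBOT

A 6-joint arm with a two-finger parallel gripper is mounted at the origin on a cart in front of the work surface, level with it; the furniture and walls round the work are solid. World frame = base frame: x ahead of the robot, y to its left, z up, the work surface at z = 0. Lengths are in m, angles in rad, forces in N, time in s.
With the tool pointing down it reaches from about 0.3 to 0.85 m from the base axis. Payload 5.4 kg.
Tool frame: the origin (TCP) lies between the finger pads; the fingertips stand 14 mm ahead of it and the grasp point (between the pads) lies 5 mm behind it; y points along the fingers, z is the direction in which the jaws open and shut, and the axes are right-handed (so a half turn about y gives the same grasp; the last joint's range is limited). The gripper opens to 85 mm and grips with 20 to 120 N. Pads are 22 mm wide; open, the fingers measure 114 mm over their backs; the gripper's body (76 mm by 85 mm) begins 54 mm behind the grasp point. The pads swing forward as they close: fully open they stand 13 mm farther back than shut.
Start: joints at [0.928, 0.158, 1.597, -0, 1.386, -0.21], TCP at [0.241, 0.522, 0.207] pointing down, gripper open.
Joint ranges: [-2.91, 2.91], [-0.94, 2.29], [0.18, 2.7], [-1.29, 4.43], [0.17, 2.64], [-3, 3]. Speed limits (rad/s): [2.57, 2.57, 3.14, 3.14, 3.14, 3.14].

INTERFACE

Orientations are given as a unit quaternion [x, y, z, w].
In Python, from station import * gives the robot as it stands.
- The arm moves only by the shell command python3 -m pendant 'ROWS' [FORCE]. ROWS is JSON, a list of rows, each a list of 3 entries, a list of its own where there are three numbers: the shift along the tool's x, y, z as a fraction of full scale, then the turn about the tool's y as a fraction of full scale, then the opening, from 0 (shut) to 1 (fully open). In form: [[[dx, dy, dz], spin, grip], ...]. A call has 1 to 12 rows; each row is the pose to reach, as a shift and turn from the pose commanded when the call began, along the tool's axes at that moment, turning the shorter way round; what a row does not reach only later rows make up. Full scale, the value 1, is 150 mm for a shift and 180 degrees for a turn. A row lasts 1/12 s, in which the tool goes at most 41.7 mm and 7.16 degrees, less where a joint would pass 70% of its speed; a pose out of reach is approached as far as the arm can. A call with a number of a shift or a turn outside -1 to 1 is refused whole. A call with a gripper value outside its range is refused whole. The fingers move at their own pace and stop on an object; FORCE is the grip in N (left out, the last holds). Time passes only in rows, so rows that repeat a pose let the fingers close. It gives the time, the measured TCP pose, the force and the opening at its end, in the units of the state.
- observe(): the state, without advancing time (a new reading comes with each control period).
- camera(name): name is "side" or "top"; returns (picture, depth): 420x560x3 uint8, red, green, blue; 420x560 float32, m along the optical axis (not along the pixel's ray), 0 where there is no reading.
- camera_model(name): a dict with "fx", "fy", "cx", "cy" (pixels), "R" (3x3) and "t" (3): a world point X has camera coordinates R X + t. Camera axes: x right, y down, z forward; pixel columns grow to the right and rows downward; lengths in m; the calibration is good to about 2 mm. A picture is of the moment at which its call begins. camera_model takes no time and is no camera call.
- hand_in(): hands the job in, once; it reports no verdict.
Trained networks look in the newest picture that a camera, given by its name, has taken for a name from the list of things; names that differ only in an ending like _2 or _b are one class to them, and where a whole thing is asked for, a point or a joint stands for the part that bears it (a point fixed in the world has none). Each returns a list of dicts, best first, with "score" (0 to 1); they miss things now and then, are a little off and sometimes report something else, mostly with a low value. They report only what shows in the picture. A call takes as long as a camera call. They do not tell look-alikes from the thing itself.
- silhouettes(camera, name): "pixels" (420x560 bool, what is visible of it) and "at" ([row, column] in pixels, amid what is visible of it).
The state is a dict: "time_s": time; "joints": joint angles; "dq": joint speeds; "joint_torque": joint torques, N m; "position": TCP position; "ee_rot": TCP orientation; "ft_force": force on the tool from outside, world axes, zero at the start; "torque": the same for the moment, N m; "gripper_width": opening from 0.0 (shut) to 1.0 (fully open).
Only numpy, scipy, OpenCV 4.12 (cv2) and the standard library are available. Lean on these libraries where they do the work, as an engineer would, in place of code of your own. Each camera call takes 0.05 s, during which the arm holds its last target.

TASK

Put the four loose bottles back in their round grey stands: each into the stand made for its size, from the smallest bottle in the smallest stand up to the largest bottle in the largest stand. Set every bottle down upright on the floor of its stand; do not drop a bottle or tip one over on the way.

Things in the scene. Friction and masses are not known exactly. Their poses are not given: they have to be found in the camera images.
- vial: The smallest of the four loose bottles: a brown glass vial with a white cap as wide as the vial, 22 mm in diameter, 55 mm tall; straight body up to 35 mm, cap from 39 to 55 mm. Round, stands upright on the worktop; origin at the centre of its underside, z up along its axis.
- bottle_s: The second smallest of the four loose bottles: a squat white bottle, 36 mm in diameter, 70 mm tall, with a green screw cap 25 mm wide; straight body up to 43 mm, above it a sloping shoulder, cap from 60 to 70 mm. Round, stands upright on the worktop; origin at the centre of its underside, z up along its axis.
- bottle_m: The second largest of the four loose bottles: a white bottle with a white screw cap 34 mm wide, 52 mm in diameter, 115 mm tall; straight body up to 71 mm, above it a sloping shoulder, cap from 99 to 115 mm. Round, stands upright on the worktop; origin at the centre of its underside, z up along its axis.
- bottle_l: The largest of the four loose bottles: a white bottle with a blue screw cap 34 mm wide, 68 mm in diameter, 150 mm tall; straight body up to 93 mm, above it a sloping shoulder, cap from 129 to 150 mm, firm and best taken there by a gripper with short fingers. Round, stands upright on the worktop; origin at the centre of its underside, z up along its axis.
- stand_xs: The smallest of the four fixed bottle stands: a low round grey cup, open at the top, with a dark floor, bore 34 mm, 44 mm outside, 50 mm over its flared rim (the flare leads in about 3 mm per side). Rim 16 mm high, inner floor 5 mm above the worktop. Origin at the centre of its underside, z up.
- stand_s: The second smallest of the four fixed bottle stands: a low round grey cup, open at the top, with a dark floor, bore 48 mm, 58 mm outside, 64 mm over its flared rim (the flare leads in about 3 mm per side). Rim 16 mm high, inner floor 5 mm above the worktop. Origin at the centre of its underside, z up.
- stand_m: The second largest of the four fixed bottle stands: a low round grey cup, open at the top, with a dark floor, bore 64 mm, 74 mm outside, 80 mm over its flared rim (the flare leads in about 3 mm per side). Rim 16 mm high, inner floor 5 mm above the worktop. Origin at the centre of its underside, z up.
- stand_l: The largest of the four fixed bottle stands: a low round grey cup, open at the top, with a dark floor, bore 80 mm, 90 mm outside, 96 mm over its flared rim (the flare leads in about 3 mm per side). Rim 16 mm high, inner floor 5 mm above the worktop. Origin at the centre of its underside, z up.
Things that resemble listed ones, but are neither listed nor needed, are in the scene too. What is shaped like the vial but red or yellow is not meant. What is shaped like the stand_l but orange is not meant.

How it is judged:
At the end, for the whole second after the job is handed in: Each bottle stands in the stand of its own size rank: axis within 11 mm of the stand's axis (the bore itself holds it to about 6 mm), underside on the stand's floor (less than 9 mm above the worktop), tilted less than 0.1 rad, released and at rest (horizontal distance between vial and stand_xs below 0.011 m and height (world z) of each of vial, bottle_s, bottle_m, bottle_l below 0.009 m and angle between each of vial, bottle_s, bottle_m, bottle_l's own z axis and vertical below 0.1 rad and linear speed of each of vial, bottle_s, bottle_m, bottle_l below 0.02 m/s and contact force between the fingers and vial below 0.1 N and horizontal distance between bottle_s and stand_s below 0.011 m and contact force between the fingers and bottle_s below 0.1 N and horizontal distance between bottle_m and stand_m below 0.011 m and contact force between the fingers and bottle_m below 0.1 N and horizontal distance between bottle_l and stand_l below 0.011 m and contact force between the fingers and bottle_l below 0.1 N); the robot touches nothing.
It fails at once if a bottle tipped over (more than 40 degrees) (angle between any of vial, bottle_s, bottle_m, bottle_l's own z axis and vertical above 0.7 rad).
It fails at once if a bottle dropped (moving at more than 0.6 m/s free of the fingers) ((contact force between the fingers and vial below 0.01 N and linear speed of vial above 0.6 m/s) or (contact force between the fingers and bottle_s below 0.01 N and linear speed of bottle_s above 0.6 m/s) or (contact force between the fingers and bottle_m below 0.01 N and linear speed of bottle_m above 0.6 m/s) or (contact force between the fingers and bottle_l below 0.01 N and linear speed of bottle_l above 0.6 m/s)).
It also fails if it takes over 109 s, if anything falls off the work surface, if the arm or the gripper's body presses on something with over 40 N, if the wrist force passes 120 N, or if a joint passes its speed limit or range.

## Working session

There is one attempt and no reset: what is moved stays moved. The work goes in short steps, Python scripts to look and compute and a shell command to move; the robot and the scene stay as the last step left them, time stands still between calls to the robot, and variables do not carry over. Pictures are saved under pics/ and viewed, and the job is handed in when it is done.

```bash
ls; mkdir -p pics
python3 - <<'E'
from station import *
import cv2,numpy as np
s=observe()
for k in s: print(k,np.round(s[k],4))
for c in("top","side"):
    p,d=camera(c); cv2.imwrite(f"pics/{c}0.png",p[:,:,::-1]); np.save(f"{c}0.npy",d)
    m=camera_model(c);print({k:np.round(v,3).tolist() for k,v in m.items()})
E
```

```text
pics
time_s 0.0
joints [ 0.9279  0.1591  1.5983 -0.      1.3862 -0.2101]
dq [ 0.0004 -0.0009  0.0005  0.0026  0.0008  0.0014]
joint_torque [ 3.00000e-04 -3.95988e+01 -3.31433e+01 -1.00000e-04  8.10000e-03
 -0.00000e+00]
position [0.2408 0.5214 0.2065]
ee_rot [ 0.6912 -0.1521  0.1516 -0.69  ]
ft_force [0.2057 0.3806 0.7153]
torque [ 0.048  -0.018   0.0468]
gripper_width 0.9966
{'fx': 464.252, 'fy': 464.252, 'cx': 278.474, 'cy': 202.087, 'R': [[0.028, -1.0, -0.004], [-0.993, -0.027, -0.117], [0.117, 0.007, -0.993]], 't': [-0.055, 0.566, 1.099]}
{'fx': 400.287, 'fy': 400.287, 'cx': 275.074, 'cy': 210.097, 'R': [[-0.937, -0.348, 0.022], [-0.153, 0.355, -0.922], [0.313, -0.868, -0.386]], 't': [0.517, 0.148, 0.665]}
```

View pics/top0.png

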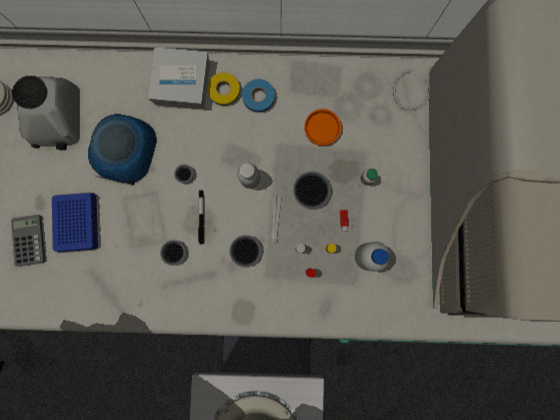

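View pics/side0.png

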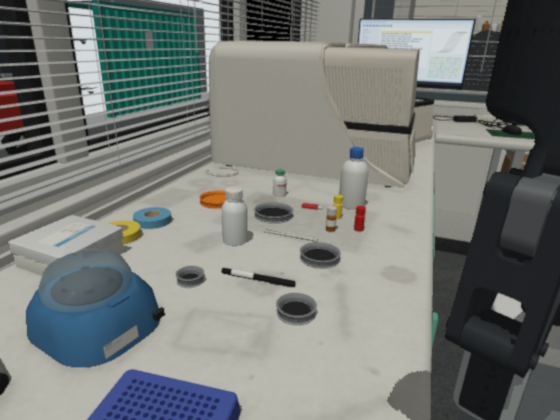

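```bash
cat > h.py <<'E'
from station import *
import cv2,numpy as np
from scipy.spatial.transform import Rotation as Rn
def cloud(c,d):
    m=camera_model(c);v,u=np.indices(d.shape)
    P=np.stack([(u-m["cx"])/m["fx"]*d,(v-m["cy"])/m["fy"]*d,d],-1)
    W=(P-np.array(m["t"]))@np.array(m["R"]); W[d==0]=np.nan
    return W
def ray(c,u,v,z):
    m=camera_model(c);R=np.array(m["R"]);C=-R.T@np.array(m["t"])
    r=R.T@np.array([(u-m["cx"])/m["fx"],(v-m["cy"])/m["fy"],1]);return C+r*(z-C[2])/r[2]
H=dict(vial=.055,bottle_s=.07,bottle_m=.115,bottle_l=.15,stand_xs=.016,stand_s=.016,stand_m=.016,stand_l=.016)
E
python3 - <<'E'
from h import *
for c in("top","side"):
    p,d=camera(c);W=cloud(c,d)
    for n in H:
        for r in silhouettes(c,n):
            if r["score"]<.3: continue
            m=r["pixels"]; X=W[m];X=X[~np.isnan(X[:,0])]
            v,u=np.nonzero(m)
            z=X[:,2]; top=X[(z>np.percentile(z,97)-.006)]
            print(c,n,round(r["score"],2),np.round(r["at"]),"n",m.sum(),"bb",u.min(),u.max(),v.min(),v.max(),"ztop",np.round(np.percentile(z,97),3),"topmid",np.round((top.min(0)+top.max(0))/2,3)[:2],"ext",np.round(np.ptp(top,0),3)[:2],"ray@H",np.round(ray(c,(u.min()+u.max())/2,(v.min()+v.max())/2,H[n]),3)[:2], p[m].mean(0).astype(int))
E
```

```text
top bottle_s 0.84 [256. 373.] n 813 bb 356 389 242 271 ztop 0.151 topmid [ 0.442 -0.263] ext [0.032 0.032] ray@H [ 0.442 -0.262] [76 85 92]
top bottle_s 0.66 [174. 249.] n 462 bb 237 259 164 188 ztop 0.117 topmid [0.628 0.035] ext [0.033 0.03 ] ray@H [0.624 0.035] [96 96 90]
top bottle_s 0.57 [176. 366.] n 224 bb 361 377 169 185 ztop 0.072 topmid [ 0.637 -0.26 ] ext [0.025 0.024] ray@H [ 0.629 -0.252] [62 82 66]
top bottle_m 0.84 [256. 373.] n 813 bb 356 389 242 271 ztop 0.151 topmid [ 0.442 -0.263] ext [0.032 0.032] ray@H [ 0.442 -0.253] [76 85 92]
top bottle_m 0.66 [174. 249.] n 462 bb 237 259 164 188 ztop 0.117 topmid [0.628 0.035] ext [0.033 0.03 ] ray@H [0.616 0.031] [96 96 90]
top bottle_m 0.57 [176. 366.] n 224 bb 361 377 169 185 ztop 0.072 topmid [ 0.637 -0.26 ] ext [0.025 0.024] ray@H [ 0.621 -0.244] [62 82 66]
top bottle_l 0.84 [256. 373.] n 813 bb 356 389 242 271 ztop 0.151 topmid [ 0.442 -0.263] ext [0.032 0.032] ray@H [ 0.441 -0.246] [76 85 92]
top bottle_l 0.66 [174. 249.] n 462 bb 237 259 164 188 ztop 0.117 topmid [0.628 0.035] ext [0.033 0.03 ] ray@H [0.61  0.029] [96
[... 5571 characters left out ...]
 79]
side stand_m 0.63 [213. 274.] n 699 bb 255 293 202 223 ztop 0.016 topmid [ 0.602 -0.121] ext [0.094 0.096] ray@H [ 0.594 -0.104] [75 76 76]
side stand_l 0.87 [198. 212.] n 403 bb 200 226 191 208 ztop 0.016 topmid [ 0.771 -0.143] ext [0.079 0.092] ray@H [ 0.764 -0.121] [168  97  35]
side stand_l 0.65 [308. 295.] n 1100 bb 277 317 292 325 ztop 0.016 topmid [0.437 0.216] ext [0.061 0.064] ray@H [0.434 0.226] [80 81 80]
side stand_l 0.63 [256. 317.] n 922 bb 300 340 242 269 ztop 0.016 topmid [0.446 0.039] ext [0.078 0.079] ray@H [0.442 0.055] [79 80 79]
side stand_l 0.63 [213. 274.] n 699 bb 255 293 202 223 ztop 0.016 topmid [ 0.602 -0.121] ext [0.094 0.096] ray@H [ 0.594 -0.104] [75 76 76]
```

Run:
```python
from h import *
p,d=camera("top");W=cloud("top",d)
for n,(u0,u1,v0,v1) in dict(white=(292,310,238,258),yellow=(323,341,238,258),red=(302,320,264,282)).items():
    X=W[v0:v1,u0:u1].reshape(-1,3);X=X[X[:,2]>.045]
    print(n,len(X),np.round((X.min(0)+X.max(0))/2,4),np.round(np.ptp(X,0),3),np.round(X.mean(0),4))
# tall stuff near
for x0 in np.arange(.3,.85,.05):
    b=(W[...,0]>x0)&(W[...,0]<x0+.05)
    o=[]
    for y0 in np.arange(-.5,-.29,.03):
        q=b&(W[...,1]>y0)&(W[...,1]<y0+.03); o.append(np.round(np.nanmax(W[q][:,2]) if q.any() else -1,2))
    print(round(x0,2),o)
c=np.hstack([cv2.resize(p[220:290,280:400],(480,280),interpolation=2)]);
q,_=camera("side");e=cv2.resize(q[140:240,260:380],(480,400),interpolation=2)
cv2.imwrite("pics/crop1.png",np.vstack([c,e])[:600,:,::-1])
```

```text
white 65 [ 0.4573 -0.0933  0.0539] [0.019 0.019 0.013] [ 0.457  -0.0937  0.0542]
yellow 65 [ 0.4593 -0.1681  0.0541] [0.019 0.021 0.011] [ 0.4592 -0.1673  0.0538]
red 67 [ 0.3994 -0.1205  0.0526] [0.019 0.019 0.013] [ 0.3992 -0.1202  0.0541]
0.3 [np.float64(0.37), np.float64(0.37), np.float64(0.36), np.float64(0.0), np.float64(0.01), np.float64(0.0), np.float64(0.01), np.float64(0.01)]
0.35 [np.float64(0.38), np.float64(0.38), np.float64(0.37), np.float64(0.01), np.float64(0.01), np.float64(0.0), np.float64(0.01), np.float64(0.0)]
0.4 [np.float64(0.38), np.float64(0.38), np.float64(0.37), np.float64(0.0), np.float64(0.01), np.float64(0.0), np.float64(0.11), np.float64(0.15)]
0.45 [np.float64(0.38), np.float64(0.38), np.float64(0.37), np.float64(0.01), np.float64(0.01), np.float64(0.01), np.float64(0.1), np.float64(0.15)]
0.5 [np.float64(0.38), np.float64(0.38), np.float64(0.37), np.float64(0.0), np.float64(0.01), np.float64(0.01), np.float64(0.0), np.float64(0.01)]
0.55 [np.float64(0.39), np.float64(0.39), np.float64(0.38), np.float64(0.01), np.float64(0.01), np.float64(0.01), np.float64(0.0), np.float64(0.0)]
0.6 [np.float64(0.39), np.float64(0.38), np.float64(0.38), np.float64(0.0), np.float64(0.01), np.float64(0.01), np.float64(0.01), np.float64(0.08)]
0.65 [np.float64(0.39), np.float64(0.39), np.float64(0.38), np.float64(0.01), np.float64(0.01), np.float64(0.01), np.float64(0.01), np.float64(0.01)]
0.7 [np.float64(0.39), np.float64(0.39), np.float64(0.38), np.float64(0.01), np.float64(0.01), np.float64(0.01), np.float64(0.01), np.float64(0.01)]
0.75 [np.float64(0.39), np.float64(0.39), np.float64(0.38), np.float64(0.01), np.float64(0.01), np.float64(0.01), np.float64(0.01), np.float64(0.01)]
0.8 [np.float64(0.39), np.float64(0.38), np.float64(0.38), np.float64(0.07), np.float64(0.02), np.float64(0.01), np.float64(0.01), np.float64(0.0)]
```

View pics/crop1.png

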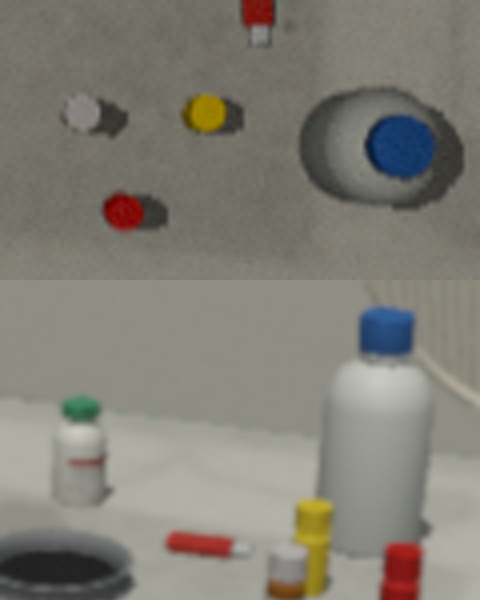

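```bash
cat >> h.py <<'E'
def go(x,y,z,src=None):
    s=observe(); R=Rn.from_quat(s["ee_rot"]).as_matrix(); p=np.array(s["position"] if src is None else src)
    v=R.T@(np.array([x,y,z])-p); print("t",round(s["time_s"],2),"pos",np.round(s["position"],4),"shift/150mm",np.round(v/.15,3),"w",round(s["gripper_width"],3),"F",np.round(s["ft_force"],1))
E
python3 - <<'E'
from h import *
s=observe();print(s["time_s"],np.round(Rn.from_quat(s["ee_rot"]).as_matrix(),3))
go(.441,-.2625,.21)
E
```

```text
1.1 [[ 0.908  0.     0.419]
 [-0.419  0.     0.908]
 [ 0.    -1.     0.   ]]
t 1.1 pos [0.2412 0.522  0.2075] shift/150mm [ 3.403 -0.017 -4.189] w 0.996 F [ 0.1 -0.   0.9]
```

```bash
python3 -m pendant '[[[0.68,0,-0.84],-0.138,1],[[0.68,0,-0.84],-0.138,1],[[0.68,0,-0.84],-0.138,1],[[0.68,0,-0.84],-0.138,1],[[0.68,0,-0.84],-0.138,1],[[0.68,0,-0.84],-0.138,1]]' 70
python3 - <<'E'
from h import *
s=observe();print(s["time_s"],np.round(Rn.from_quat(s["ee_rot"]).as_matrix(),3))
go(.441,-.2625,.21)
E
```

```text
time_s: 1.6
position: [0.2815, 0.3634, 0.2076]
ee_rot: [-0.707, 0.001, -0.001, 0.707]
ft_force: [0.0, -0.1, 0.2]
gripper_width: 0.999
1.6 [[ 1.     0.     0.003]
 [-0.003  0.     1.   ]
 [ 0.    -1.     0.   ]]
t 1.6 pos [0.2815 0.3634 0.2076] shift/150mm [ 1.076 -0.017 -4.17 ] w 0.999 F [ 0.  -0.1  0.2]
```

```bash
python3 -m pendant '[[[0.3,0,-1],0,1],[[0.3,0,-1],0,1],[[0.3,0,-1],0,1],[[0.3,0,-1],0,1]]' >/dev/null
python3 -m pendant '[[[0.3,0,-1],0,1],[[0.3,0,-1],0,1],[[0.3,0,-1],0,1],[[0.3,0,-1],0,1]]' >/dev/null
python3 -m pendant '[[[0.3,0,-1],0,1],[[0.3,0,-1],0,1],[[0.3,0,-1],0,1],[[0.3,0,-1],0,1]]' >/dev/null
python3 -m pendant '[[[0.18,0,-1],0,1],[[0.18,0,-1],0,1],[[0.18,0,-1],0,1],[[0.18,0,-1],0,1]]' >/dev/null
python3 -m pendant '[[[0,0,-0.17],0,1],[[0,0,-0.17],0,1],[[0,0,-0.17],0,1],[[0,0,-0.17],0,1]]'
python3 - <<'E'
from h import *
go(.441,-.2625,.21)
E
```

```text
time_s: 3.27
position: [0.444, -0.2596, 0.2073]
ee_rot: [-0.707, -0.001, 0.001, 0.707]
ft_force: [-0.4, -0.3, -0.1]
gripper_width: 1.001
t 3.27 pos [ 0.444  -0.2596  0.2073] shift/150mm [-0.02  -0.018 -0.019] w 1.001 F [-0.4 -0.3 -0.1]
```

```bash
python3 -m pendant '[[[-0.02,0.12,-0.019],0,1],[[-0.02,0.24,-0.019],0,1],[[-0.02,0.36,-0.019],0,1],[[-0.02,0.46,-0.019],0,1],[[-0.02,0.46,-0.019],0,1],[[-0.02,0.46,-0.019],0,1]]'
python3 - <<'E'
from h import *
p,d=camera("side");cv2.imwrite("pics/a1.png",cv2.resize(p[60:260,260:460],(600,600))[:,:,::-1])
go(.441,-.2625,.138)
E
```

```text
time_s: 3.77
position: [0.4404, -0.2618, 0.1382]
ee_rot: [-0.707, -0.0, 0.001, 0.708]
ft_force: [0.5, -0.1, 0.7]
gripper_width: 1.004
t 3.82 pos [ 0.441  -0.2627  0.1393] shift/150mm [-0.     0.009  0.001] w 0.996 F [-0.3 -1.2 -0.1]
```

View pics/a1.png

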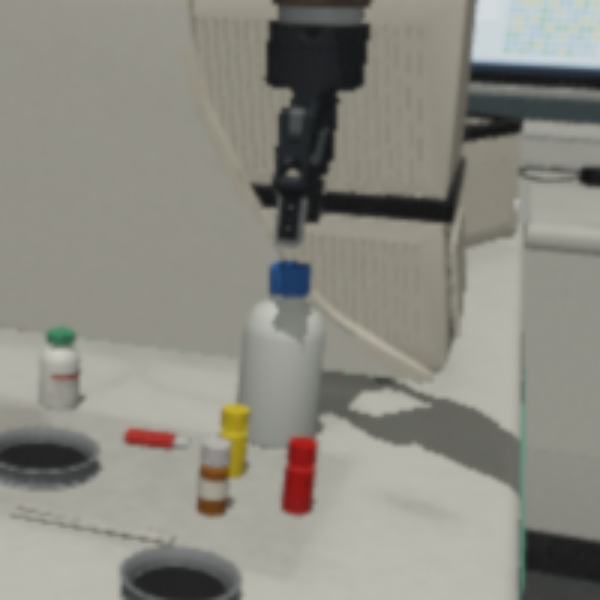

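Run:
```python
from h import *
p,d=camera("side");W=cloud("side",d)
for v in range(110,164,3): print(v,[np.round(W[v,u],3).tolist() for u in (353,357)],p[v,357])
m=camera_model("side")
for P in ([.441,-.2125,.138],[.441,-.2625,.138],[.441,-.2625,.15]):
    c=np.array(m["R"])@P+m["t"];print(c[0]/c[2]*m["fx"]+m["cx"],c[1]/c[2]*m["fy"]+m["cy"])
```

```text
110 [[0.447, -0.192, 0.25], [0.438, -0.188, 0.251]] [35 39 40]
113 [[0.447, -0.191, 0.244], [0.443, -0.22, 0.24]] [35 38 39]
116 [[0.446, -0.191, 0.237], [0.443, -0.227, 0.232]] [100  97  88]
119 [[0.445, -0.19, 0.231], [0.436, -0.19, 0.232]] [55 57 58]
122 [[0.445, -0.191, 0.224], [0.436, -0.19, 0.225]] [24 25 27]
125 [[0.448, -0.218, 0.213], [0.437, -0.205, 0.216]] [22 24 26]
128 [[0.447, -0.213, 0.207], [0.438, -0.214, 0.208]] [38 41 42]
131 [[0.447, -0.218, 0.199], [0.437, -0.207, 0.202]] [25 27 29]
134 [[0.445, -0.207, 0.195], [0.436, -0.207, 0.196]] [24 27 28]
137 [[0.444, -0.207, 0.188], [0.435, -0.208, 0.188]] [25 28 29]
140 [[0.445, -0.215, 0.179], [0.435, -0.213, 0.181]] [91 93 90]
143 [[0.476, -0.418, 0.126], [0.467, -0.43, 0.124]] [138 134 122]
146 [[0.475, -0.415, 0.118], [0.464, -0.42, 0.118]] [120 121 117]
149 [[0.448, -0.25, 0.15], [0.439, -0.254, 0.15]] [26 53 87]
152 [[0.447, -0.25, 0.143], [0.438, -0.249, 0.144]] [31 59 95]
155 [[0.446, -0.248, 0.136], [0.437, -0.251, 0.136]] [30 58 94]
158 [[0.446, -0.247, 0.129], [0.436, -0.25, 0.129]] [59 75 98]
161 [[0.446, -0.253, 0.12], [0.436, -0.252, 0.121]] [119 121 115]
352.6776426206345 157.8598393778646
356.36252939567066 152.9124345909545
356.8569433114086 148.08963313262848
```

Run:
```python
from h import *
p,d=camera("side");W=cloud("side",d)
cv2.imwrite("pics/a2.png",cv2.resize(p[90:170,320:400],(600,600),interpolation=0)[:,:,::-1])
t,d2=camera("top");cv2.imwrite("pics/a3.png",cv2.resize(t[180:320,320:480],(800,600)[:2],interpolation=2)[:,:,::-1])
s=observe();print(s["position"],s["joints"])
```

```text
[ 0.44128262 -0.26377541  0.14005292] [-7.74164818e-01  6.12707298e-02  1.84035200e+00  2.68407887e-05
  1.23727344e+00 -2.34627417e+00]
```

View pics/a2.png

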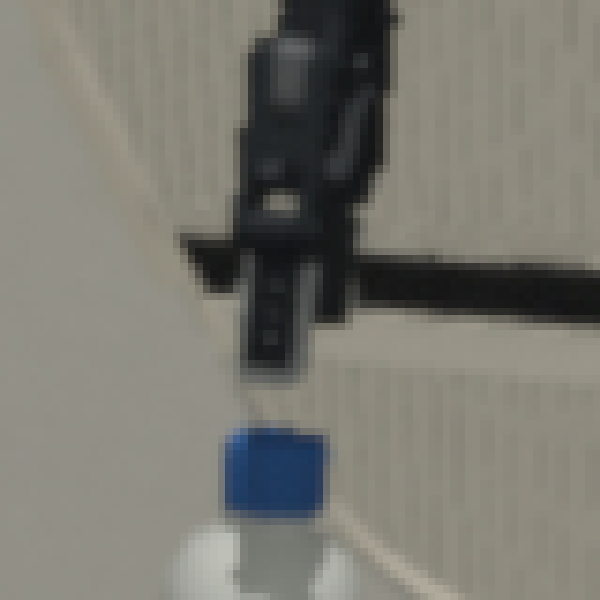

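View pics/a3.png

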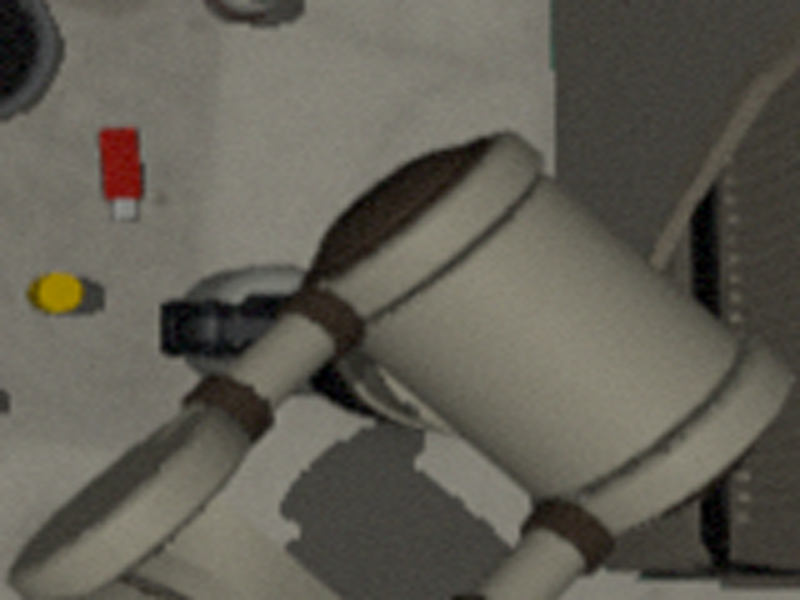

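```bash
python3 -m pendant '[[[0,0,0],0,0.3],[[0,0,0],0,0.3],[[0,0,0],0,0.3],[[0,0,0],0,0.3],[[0,0,0],0,0.3],[[0,0,0],0,0.3],[[0,0,0],0,0.3],[[0,0,0],0,0.3],[[0,0,0],0,0.3],[[0,0,0],0,0.3]]'
python3 - <<'E'
from h import *
p,d=camera("side");W=cloud("side",d)
cv2.imwrite("pics/b2.png",cv2.resize(p[90:170,320:400],(600,600),interpolation=0)[:,:,::-1])
go(.441,-.2625,.138)
t,d=camera("top");W=cloud("top",d)
for v,u in((210,420),(230,450),(255,475),(250,460),(270,455)): print(v,u,np.round(W[v,u],3))
E
```

```text
time_s: 4.8
position: [0.4404, -0.2634, 0.1385]
ee_rot: [-0.707, -0.0, 0.0, 0.707]
ft_force: [-0.4, -0.4, -0.3]
gripper_width: 0.3
t 4.85 pos [ 0.4404 -0.2634  0.1385] shift/150mm [0.004 0.003 0.006] w 0.3 F [ 0.2 -0.   0.2]
210 420 [ 0.561 -0.394 -0.001]
230 450 [ 0.504 -0.415  0.144]
255 475 [ 0.45  -0.431  0.235]
250 460 [ 0.46  -0.427  0.169]
270 455 [ 0.424 -0.29   0.506]
```

View pics/b2.png

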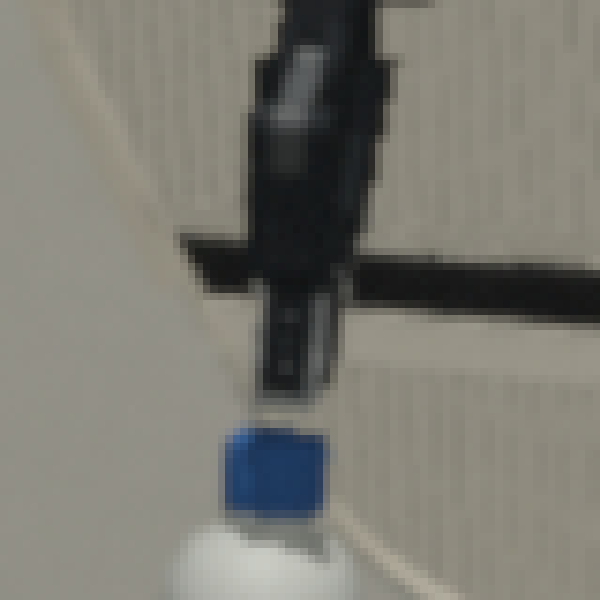

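Run:
```python
from h import *
print(observe()["position"])
for k in range(2):
  p,d=camera("side");W=cloud("side",d)
  q=W[128:148,350:366].reshape(-1,3); ok=(abs(q[:,1]+.25)<.06)
  q=q[ok]; print(len(q),np.round(np.percentile(q,[0,3,50,97,100],axis=0),3).tolist())
  for v in range(134,147): print(v,[np.round(W[v,u],3).tolist() for u in (356,359,363)])
```

```text
[ 0.4403847  -0.26343881  0.13848398]
198 [[0.426, -0.282, 0.149], [0.427, -0.279, 0.15], [0.435, -0.243, 0.183], [0.449, -0.234, 0.204], [0.454, -0.229, 0.206]]
134 [[0.443, -0.237, 0.189], [0.436, -0.238, 0.19], [0.428, -0.246, 0.189]]
135 [[0.443, -0.241, 0.186], [0.435, -0.237, 0.188], [0.427, -0.244, 0.187]]
136 [[0.442, -0.239, 0.184], [0.435, -0.238, 0.185], [0.427, -0.246, 0.184]]
137 [[0.442, -0.237, 0.182], [0.435, -0.238, 0.183], [0.427, -0.249, 0.181]]
138 [[0.441, -0.235, 0.18], [0.435, -0.238, 0.18], [0.427, -0.249, 0.179]]
139 [[0.442, -0.24, 0.177], [0.434, -0.236, 0.178], [0.427, -0.249, 0.176]]
140 [[0.442, -0.24, 0.174], [0.434, -0.236, 0.176], [0.427, -0.251, 0.174]]
141 [[0.441, -0.239, 0.172], [0.434, -0.236, 0.174], [0.43, -0.277, 0.165]]
142 [[0.441, -0.237, 0.17], [0.434, -0.241, 0.17], [0.43, -0.277, 0.163]]
143 [[0.442, -0.248, 0.166], [0.435, -0.244, 0.167], [0.45, -0.429, 0.126]]
144 [[0.442, -0.246, 0.164], [0.434, -0.245, 0.165], [0.449, -0.424, 0.125]]
145 [[0.468, -0.423, 0.12], [0.46, -0.427, 0.12], [0.449, -0.429, 0.121]]
146 [[0.466, -0.414, 0.119]
[... 457 characters left out ...]
 -0.245, 0.182]]
138 [[0.442, -0.239, 0.179], [0.434, -0.234, 0.181], [0.428, -0.252, 0.178]]
139 [[0.442, -0.242, 0.176], [0.434, -0.236, 0.178], [0.427, -0.25, 0.176]]
140 [[0.441, -0.235, 0.175], [0.435, -0.239, 0.175], [0.427, -0.251, 0.174]]
141 [[0.442, -0.242, 0.172], [0.434, -0.237, 0.174], [0.43, -0.279, 0.165]]
142 [[0.441, -0.239, 0.17], [0.434, -0.237, 0.171], [0.43, -0.277, 0.163]]
143 [[0.442, -0.245, 0.166], [0.435, -0.246, 0.167], [0.449, -0.423, 0.128]]
144 [[0.442, -0.247, 0.163], [0.434, -0.244, 0.165], [0.45, -0.43, 0.123]]
145 [[0.468, -0.421, 0.12], [0.46, -0.424, 0.121], [0.449, -0.426, 0.121]]
146 [[0.467, -0.421, 0.118], [0.46, -0.428, 0.117], [0.449, -0.428, 0.118]]
```

```bash
python3 -m pendant '[[[0,0,0],0,1],[[0,0,0],0,1],[[0,0,0],0,1],[[0,0,0],0,1],[[0,0,0],0,1],[[0,0,0],0,1],[[0,0.08,0],0,1],[[0,0.16,0],0,1],[[0,0.23,0],0,1],[[0,0.23,0],0,1],[[0,0.23,0],0,1]]'
cat >> h.py <<'E'
def tip(x,y,name=None,win=25):
    m=camera_model("side");s=observe();p,d=camera("side");W=cloud("side",d)
    c=np.array(m["R"])@[x,y,s["position"][2]+.03]+m["t"];u,v=int(c[0]/c[2]*m["fx"]+m["cx"]),int(c[1]/c[2]*m["fy"]+m["cy"])
    if name: cv2.imwrite(f"pics/{name}.png",cv2.resize(p[max(0,v-60):v+60,max(0,u-60):u+60],(600,600),interpolation=0)[:,:,::-1])
    return W,p,u,v
E
python3 - <<'E'
from h import *
go(.441,-.2625,.103)
W,p,u,v=tip(.441,-.2625,"c1")
for r in range(v-6,v+25,2): print(r,[np.round(W[r,k],3).tolist() for k in (351,354,357)],p[r,354])
E
```

```text
time_s: 5.92
position: [0.4395, -0.2626, 0.1024]
ee_rot: [-0.706, 0.001, 0.001, 0.708]
ft_force: [-0.1, 0.9, 0.3]
gripper_width: 0.999
t 5.92 pos [ 0.4395 -0.2626  0.1024] shift/150mm [ 0.01  -0.004  0.001] w 0.999 F [-0.1  0.9  0.3]
149 [[0.447, -0.214, 0.158], [0.439, -0.206, 0.161], [0.432, -0.207, 0.161]] [25 27 29]
151 [[0.446, -0.212, 0.154], [0.439, -0.209, 0.155], [0.432, -0.209, 0.156]] [37 40 40]
153 [[0.446, -0.213, 0.149], [0.439, -0.21, 0.15], [0.432, -0.209, 0.151]] [23 25 27]
155 [[0.446, -0.214, 0.144], [0.438, -0.208, 0.146], [0.431, -0.208, 0.147]] [69 72 71]
157 [[0.451, -0.253, 0.129], [0.439, -0.215, 0.14], [0.431, -0.214, 0.141]] [70 79 91]
159 [[0.451, -0.253, 0.124], [0.443, -0.25, 0.126], [0.436, -0.249, 0.127]] [ 97 102 103]
161 [[0.451, -0.253, 0.119], [0.443, -0.249, 0.121], [0.436, -0.252, 0.121]] [117 119 113]
163 [[0.449, -0.247, 0.116], [0.442, -0.245, 0.117], [0.435, -0.246, 0.118]] [118 120 114]
165 [[0.447, -0.238, 0.113], [0.44, -0.238, 0.114], [0.433, -0.241, 0.114]] [121 123 117]
167 [[0.446, -0.235, 0.109], [0.44, -0.238, 0.109], [0.433, -0.24, 0.109]] [122 124 118]
169 [[0.446, -0.238, 0.103], [0.439, -0.235, 0.105], [0.431, -0.234, 0.106]] [126 128 122]
171 [[0.445, -0.235, 0.099], [0.438, -0.231, 0.101], [0.431, -0.233, 0.102]] [128 130 124]
173 [[0.444, -0.231, 0.095], [0.437, -0.23, 0.097], [0.43, -0.231, 0.097]] [124 126 120]
175 [[0.444, -0.234, 0.089], [0.437, -0.233, 0.091], [0.43, -0.231, 0.092]] [122 124 118]
177 [[0.443, -0.231, 0.085], [0.436, -0.232, 0.086], [0.429, -0.235, 0.086]] [122 124 118]
179 [[0.443, -0.231, 0.08], [0.436, -0.231, 0.081], [0.429, -0.233, 0.082]] [122 123 118]
```

View pics/c1.png

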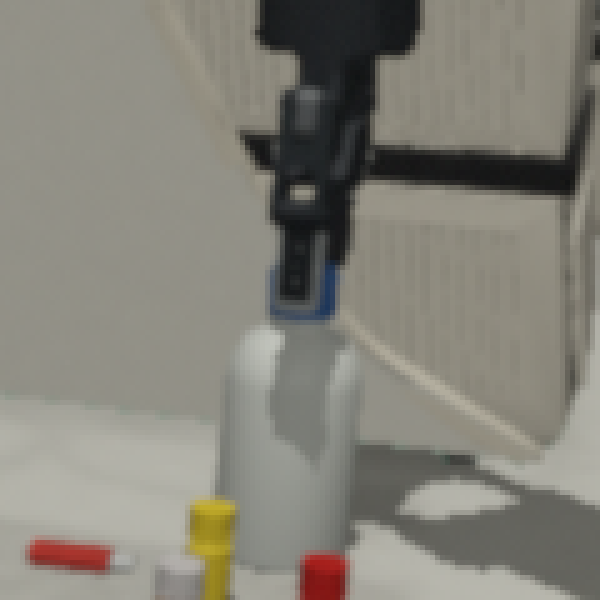

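The tips really stand about 38 mm higher than the documented TCP relation (open); I use the measured value. Closing on the cap.

```bash
python3 -m pendant '[[[0,0,0],0,0],[[0,0,0],0,0],[[0,0,0],0,0],[[0,0,0],0,0],[[0,0,0],0,0],[[0,0,0],0,0],[[0,0,0],0,0],[[0,0,0],0,0],[[0,0,0],0,0],[[0,0,0],0,0]]' 80
python3 -m pendant '[[[0,-0.05,0],0,0],[[0,-0.1,0],0,0],[[0,-0.15,0],0,0],[[0,-0.2,0],0,0],[[0,-0.2,0],0,0],[[0,-0.2,0],0,0]]'
python3 - <<'E'
from h import *
go(.6015,-.121,.16)
W,p,u,v=tip(.441,-.2625,"c2")
E
```

```text
time_s: 6.8
position: [0.4411, -0.2639, 0.1048]
ee_rot: [0.708, 0.001, 0.0, -0.707]
ft_force: [1.2, 0.2, 5.1]
gripper_width: 0.362
time_s: 7.3
position: [0.4406, -0.2637, 0.1346]
ee_rot: [0.707, 0.001, 0.0, -0.707]
ft_force: [-0.9, 0.3, -2.5]
gripper_width: 0.365
t 7.3 pos [ 0.4406 -0.2637  0.1346] shift/150mm [ 1.073 -0.169  0.95 ] w 0.365 F [-0.9  0.3 -2.5]
```

View pics/c2.png

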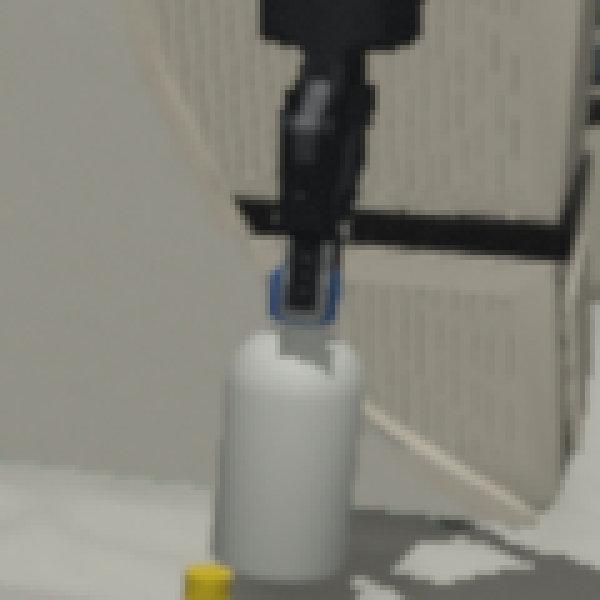

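```bash
python3 -m pendant '[[[0,-0.08,0],0,0],[[0.03,-0.16,0.03],0,0],[[0.1,-0.23,0.09],0,0],[[0.2,-0.23,0.18],0,0],[[0.32,-0.23,0.28],0,0],[[0.44,-0.23,0.39],0,0],[[0.56,-0.23,0.5],0,0],[[0.66,-0.23,0.59],0,0],[[0.76,-0.23,0.67],0,0],[[0.82,-0.23,0.73],0,0],[[0.86,-0.23,0.76],0,0],[[0.88,-0.23,0.78],0,0]]'
python3 -m pendant '[[[0.05,0,0.05],0,0],[[0.11,0,0.1],0,0],[[0.15,0,0.14],0,0],[[0.18,0,0.16],0,0],[[0.193,0,0.17],0,0],[[0.193,0,0.17],0,0],[[0.193,0,0.17],0,0],[[0.193,0,0.17],0,0]]'
python3 - <<'E'
from h import *
go(.6015,-.121,.108)
p,d=camera("side");W=cloud("side",d);cv2.imwrite("pics/d1.png",cv2.resize(p[60:260,180:380],(600,600))[:,:,::-1])
for n in("bottle_l",):
  for r in silhouettes("side",n)[:3]:
    m=r["pixels"];X=W[m];print(r["score"],r["at"],np.round(np.nanpercentile(X,[2,50,98],axis=0),3).tolist())
E
```

```text
time_s: 8.35
position: [0.573, -0.1458, 0.1691]
ee_rot: [0.707, 0.001, -0.0, -0.707]
ft_force: [-0.7, -0.2, -1.9]
gripper_width: 0.364
time_s: 9.02
position: [0.601, -0.1211, 0.1684]
ee_rot: [0.707, -0.0, -0.0, -0.707]
ft_force: [0.0, 0.5, -1.5]
gripper_width: 0.366
t 9.02 pos [ 0.601  -0.1211  0.1684] shift/150mm [0.004 0.403 0.001] w 0.366 F [ 0.   0.5 -1.5]
0.72 [166.5, 276.1] [[0.568, -0.121, 0.07], [0.591, -0.095, 0.132], [0.629, -0.087, 0.199]]
0.66 [216.2, 233.6] [[0.602, 0.025, 0.003], [0.619, 0.052, 0.06], [0.645, 0.061, 0.115]]
```

View pics/d1.png

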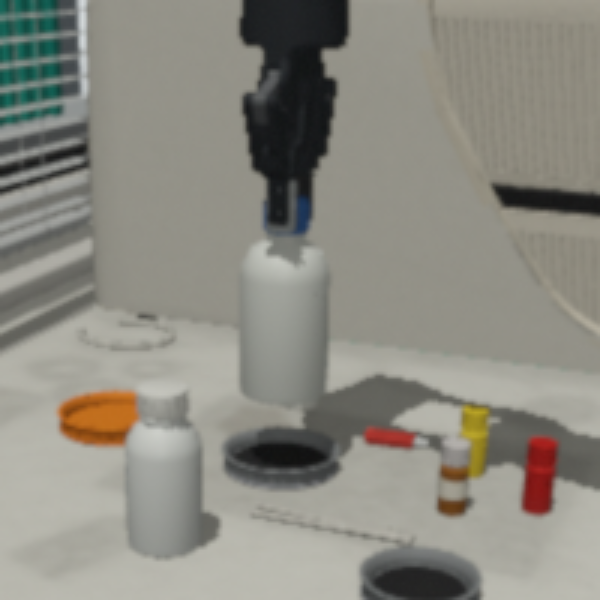

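```bash
python3 -m pendant '[[[0,0.06,0],0,0],[[0,0.12,0],0,0],[[0,0.18,0],0,0],[[0,0.24,0],0,0],[[0,0.29,0],0,0],[[0,0.33,0],0,0],[[0,0.355,0],0,0],[[0,0.37,0],0,0],[[0,0.38,0],0,0],[[0,0.38,0],0,0]]'
python3 -m pendant '[[[0,0.01,0],0,0],[[0,0.02,0],0,0],[[0,0.02,0],0,0]]'
python3 - <<'E'
from h import *
go(.6015,-.121,.108)
p,d=camera("side");W=cloud("side",d);cv2.imwrite("pics/d2.png",cv2.resize(p[60:260,180:380],(600,600))[:,:,::-1])
E
```

```text
time_s: 9.95
position: [0.6013, -0.1208, 0.1115]
ee_rot: [0.707, 0.0, -0.0, -0.707]
ft_force: [0.5, 0.0, -3.6]
gripper_width: 0.362
time_s: 10.2
position: [0.6021, -0.1211, 0.1099]
ee_rot: [0.707, 0.001, 0.0, -0.707]
ft_force: [-1.8, 0.2, 3.9]
gripper_width: 0.363
t 10.2 pos [ 0.6021 -0.1211  0.1099] shift/150mm [-0.004  0.013  0.   ] w 0.363 F [-1.8  0.2  3.9]
```

View pics/d2.png

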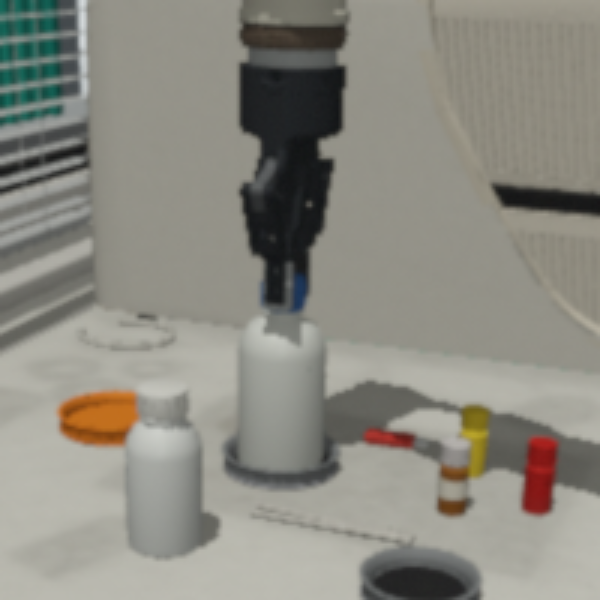

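```bash
python3 -m pendant '[[[0,0.008,0],0,0],[[0,0.008,0],0,0.42],[[0,0.008,0],0,0.5],[[0,0.008,0],0,0.7],[[0,0.008,0],0,1],[[0,0.008,0],0,1],[[0,0.008,0],0,1],[[0,0.008,0],0,1],[[0,0.008,0],0,1],[[0,0.008,0],0,1]]'
python3 -m pendant '[[[0,-0.05,0],0,1],[[0,-0.15,0],0,1],[[0,-0.3,0],0,1],[[0,-0.5,0],0,1],[[0,-0.5,0],0,1],[[0,-0.5,0],0,1]]'
python3 - <<'E'
from h import *
p,d=camera("side");W=cloud("side",d);cv2.imwrite("pics/d3.png",cv2.resize(p[60:260,180:380],(600,600))[:,:,::-1])
for r in silhouettes("side","bottle_l")[:3]:
    m=r["pixels"];X=W[m];print(r["score"],r["at"],np.round(np.nanpercentile(X,[2,50,98],axis=0),3).tolist())
go(.636,-.2595,.19)
E
```

```text
time_s: 11.08
position: [0.6012, -0.1208, 0.1073]
ee_rot: [-0.707, -0.0, 0.0, 0.707]
ft_force: [0.1, -1.1, 0.6]
gripper_width: 0.998
time_s: 11.58
position: [0.6029, -0.1215, 0.1856]
ee_rot: [0.708, 0.002, 0.002, -0.706]
ft_force: [-0.1, 0.4, -0.3]
gripper_width: 0.997
0.84 [190.6, 273.9] [[0.57, -0.129, 0.013], [0.594, -0.098, 0.079], [0.632, -0.087, 0.154]]
0.82 [216.7, 233.6] [[0.602, 0.028, 0.005], [0.619, 0.052, 0.061], [0.645, 0.061, 0.115]]
t 11.68 pos [ 0.601  -0.1207  0.1821] shift/150mm [ 0.233 -0.053 -0.926] w 1.002 F [-0.8 -0.1  0.4]
```

View pics/d3.png

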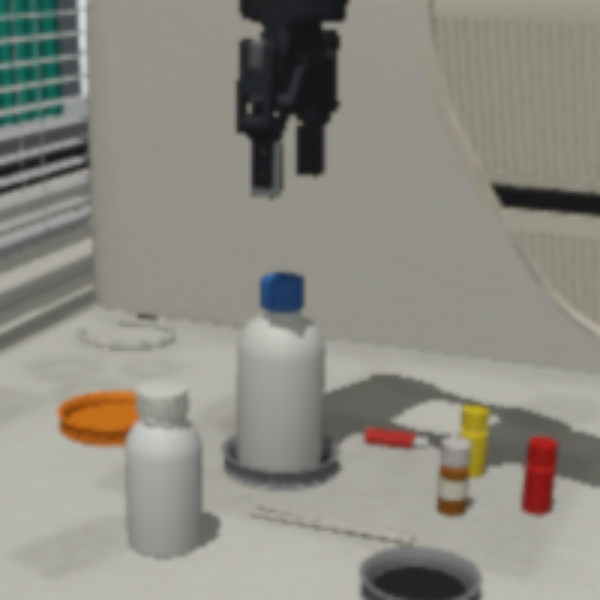

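```bash
python3 -m pendant '[[[0.06,0,-0.25],0,1],[[0.12,0,-0.5],0,1],[[0.18,0,-0.7],0,1],[[0.233,0.2,-0.926],0,1],[[0.233,0.35,-0.926],0,1],[[0.233,0.5,-0.926],0,1],[[0.233,0.5,-0.926],0,1],[[0.233,0.5,-0.926],0,1]]'
python3 - <<'E'
from h import *
go(.636,-.2595,.0)
p,d=camera("top");W=cloud("top",d);cv2.imwrite("pics/e1.png",cv2.resize(p[100:300,250:450],(600,600))[:,:,::-1])
g=np.nanmin
for x0 in np.arange(.5,.76,.04):
    o=[]
    for y0 in np.arange(-.36,-.04,.04):
        q=(W[...,0]>x0)&(W[...,0]<x0+.04)&(W[...,1]>y0)&(W[...,1]<y0+.04); z=W[q][:,2]; o.append("%.2f/%.2f"%(z.min(),z.max()) if q.any() else "-")
    print(round(x0,2),o)
E
```

```text
time_s: 12.35
position: [0.6344, -0.2585, 0.1044]
ee_rot: [-0.706, 0.002, 0.002, 0.708]
ft_force: [-0.5, 0.2, 0.1]
gripper_width: 0.999
t 12.35 pos [ 0.6344 -0.2585  0.1044] shift/150mm [ 0.014  0.696 -0.009] w 0.999 F [-0.5  0.2  0.1]
0.5 ['-', '-', '0.46/0.51', '0.47/0.52', '0.00/0.54', '-0.01/0.54', '-0.01/0.51', '-0.01/0.01']
0.54 ['-', '0.44/0.47', '0.44/0.47', '-', '-0.01/0.51', '-0.01/0.52', '-0.01/0.12', '-0.01/0.01']
0.58 ['-0.00/0.46', '0.28/0.48', '0.26/0.48', '0.20/0.47', '-0.01/0.50', '0.00/0.50', '0.00/0.16', '-0.01/0.02']
0.62 ['-0.01/0.47', '-0.01/0.48', '0.05/0.48', '-0.01/0.48', '-0.01/0.47', '-0.01/0.15', '-0.01/0.12', '-0.01/0.02']
0.66 ['-', '0.45/0.45', '-0.00/0.47', '-0.01/0.48', '-0.01/0.46', '-0.01/0.01', '-0.01/0.01', '-0.01/0.01']
0.7 ['-', '-', '-0.01/0.00', '-0.01/0.01', '-0.01/0.02', '-0.01/0.02', '-0.01/0.02', '-0.01/0.01']
0.74 ['-', '-', '-0.01/0.01', '-0.01/0.00', '-0.01/0.02', '-0.00/0.01', '-0.01/0.02', '-0.01/0.01']
```

View pics/e1.png

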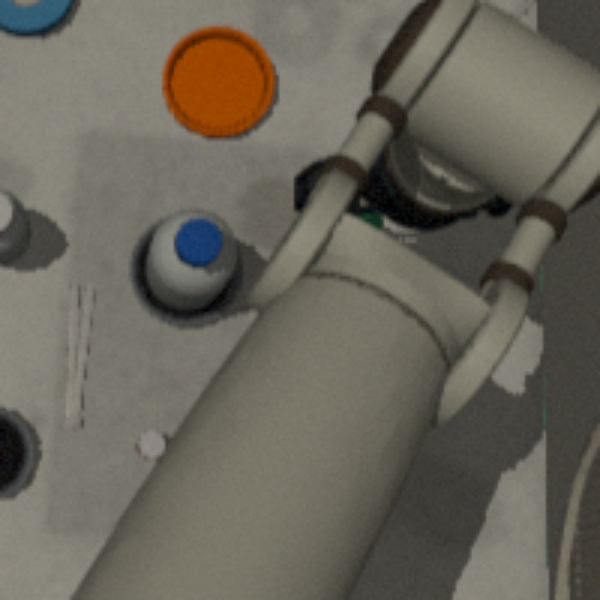

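```bash
python3 -m pendant '[[[0.014,0.15,-0.009],0,1],[[0.014,0.3,-0.009],0,1],[[0.014,0.45,-0.009],0,1],[[0.014,0.57,-0.009],0,1],[[0.014,0.67,-0.009],0,1],[[0.014,0.74,-0.009],0,1],[[0.014,0.74,-0.009],0,1],[[0.014,0.74,-0.009],0,1]]'
python3 - <<'E'
from h import *
go(.636,-.2595,-.007)
p,d=camera("side");W=cloud("side",d);cv2.imwrite("pics/f1.png",cv2.resize(p[120:220,230:330],(600,600),interpolation=2)[:,:,::-1])
E
```

```text
time_s: 13.07
position: [0.6389, -0.2611, -0.0029]
ee_rot: [0.707, 0.001, -0.0, -0.707]
ft_force: [-0.1, 0.4, 0.6]
gripper_width: 0.998
t 13.07 pos [ 0.6389 -0.2611 -0.0029] shift/150mm [-0.019  0.027  0.011] w 0.998 F [-0.1  0.4  0.6]
```

View pics/f1.png

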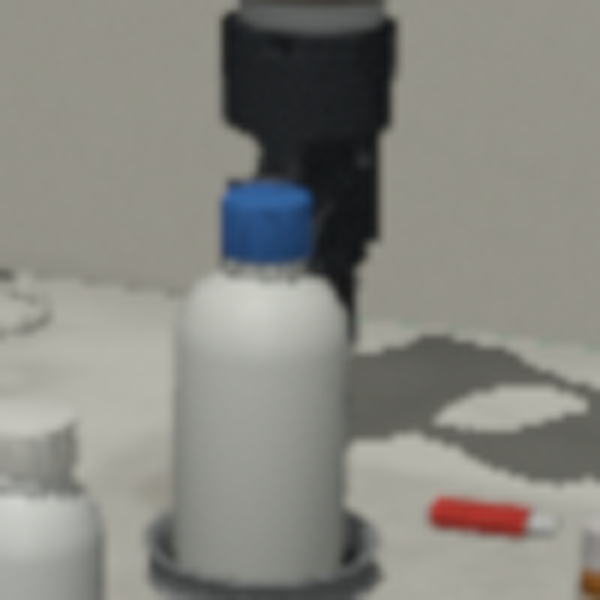

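```bash
python3 -m pendant '[[[0,0.02,0],0,0.6],[[0,0.02,0],0,0.3],[[0,0.02,0],0,0],[[0,0.02,0],0,0],[[0,0.02,0],0,0],[[0,0.02,0],0,0],[[0,0.02,0],0,0],[[0,0.02,0],0,0],[[0,0.02,0],0,0]]' 50
python3 -m pendant '[[[0,-0.05,0],0,0],[[0,-0.12,0],0,0],[[0,-0.25,0],0,0],[[0,-0.4,0],0,0],[[0,-0.55,0],0,0],[[0,-0.7,0],0,0],[[0,-0.85,0],0,0],[[0,-0.95,0],0,0],[[0,-1,0],0,0],[[0,-1,0],0,0],[[0,-1,0],0,0]]'
python3 - <<'E'
from h import *
go(.438,.217,.147)
p,d=camera("side");W=cloud("side",d);cv2.imwrite("pics/f2.png",cv2.resize(p[70:220,205:355],(600,600),interpolation=2)[:,:,::-1])
E
```

```text
time_s: 13.87
position: [0.6389, -0.2614, -0.006]
ee_rot: [0.707, 0.001, 0.0, -0.707]
ft_force: [1.2, 0.2, 4.1]
gripper_width: 0.399
time_s: 14.78
position: [0.6381, -0.2608, 0.143]
ee_rot: [-0.707, -0.0, 0.0, 0.707]
ft_force: [0.2, 0.6, -1.7]
gripper_width: 0.401
t 14.78 pos [ 0.6381 -0.2608  0.143 ] shift/150mm [-1.332 -0.025  3.186] w 0.401 F [ 0.2  0.6 -1.7]
```

View pics/f2.png

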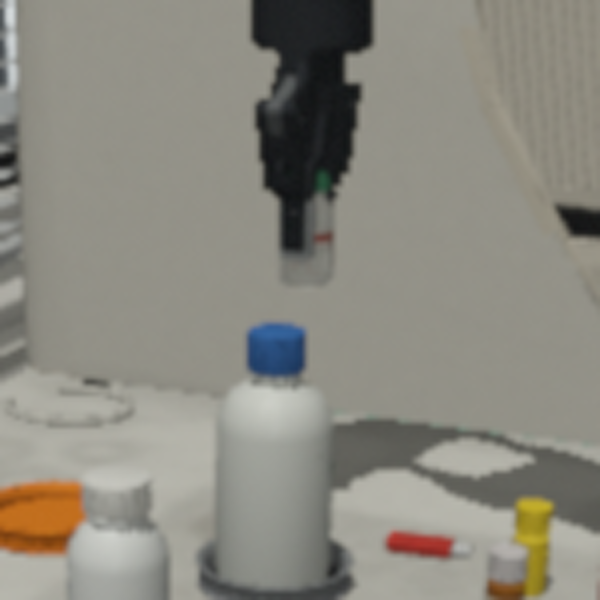

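```bash
python3 -m pendant '[[[-0.05,0,0],0,0],[[-0.15,0,0],0,0],[[-0.3,0,0],0,0],[[-0.5,0,0],0,0],[[-0.7,0,0.03],0,0],[[-0.87,0,0.1],0,0],[[-0.95,0,0.23],0,0],[[-1,0,0.4],0,0],[[-1,0,0.6],0,0],[[-1,0,0.8],0,0],[[-1,0,1],0,0]]'
python3 -m pendant '[[[-0.03,0,0.2],0,0],[[-0.08,0,0.4],0,0],[[-0.15,0,0.6],0,0],[[-0.25,0,0.8],0,0],[[-0.33,0,1],0,0]]'
python3 -m pendant '[[[0,0,0.2],0,0],[[0,0,0.4],0,0],[[0,0,0.6],0,0],[[0,0,0.8],0,0],[[0,0,0.95],0,0],[[0,0,1],0,0],[[0,0,1],0,0]]'
python3 - <<'E'
from h import *
go(.438,.217,.058)
E
```

```text
time_s: 15.75
position: [0.4866, -0.1096, 0.142]
ee_rot: [-0.707, 0.001, 0.001, 0.707]
ft_force: [0.3, 0.6, -1.1]
gripper_width: 0.398
time_s: 16.17
position: [0.4363, 0.0402, 0.1418]
ee_rot: [-0.707, 0.001, 0.001, 0.707]
ft_force: [-0.7, 0.1, -1.3]
gripper_width: 0.396
time_s: 16.75
position: [0.4373, 0.1897, 0.1422]
ee_rot: [0.707, 0.0, -0.002, -0.707]
ft_force: [-0.6, -0.0, -1.4]
gripper_width: 0.395
t 16.75 pos [0.4373 0.1897 0.1422] shift/150mm [0.007 0.561 0.182] w 0.395 F [-0.6 -0.  -1.4]
```

```bash
python3 -m pendant '[[[0.015,0,0.1],0,0],[[0.015,0.05,0.17],0,0],[[0.015,0.15,0.182],0,0],[[0.015,0.3,0.182],0,0],[[0.015,0.45,0.182],0,0],[[0.015,0.58,0.182],0,0],[[0.015,0.68,0.182],0,0],[[0.015,0.74,0.182],0,0],[[0.015,0.77,0.182],0,0],[[0.015,0.77,0.182],0,0],[[0.015,0.77,0.182],0,0]]'
python3 - <<'E'
from h import *
p,d=camera("side");W=cloud("side",d);cv2.imwrite("pics/g1.png",cv2.resize(p[200:350,220:370],(600,600),interpolation=2)[:,:,::-1])
q=W[200:350,220:370].reshape(-1,3)
c=p[200:350,220:370].reshape(-1,3).astype(int)
k=(abs(q[:,0]-.438)<.05)&(abs(q[:,1]-.217)<.06)&(q[:,2]>.02)&(c.min(1)>85)
print(k.sum(),np.round(np.percentile(q[k],[1,50,99],axis=0),4).tolist())
go(.438,.217,0)
E
```

```text
time_s: 17.67
position: [0.4413, 0.2159, 0.0282]
ee_rot: [-0.707, -0.0, -0.0, 0.707]
ft_force: [0.3, -0.4, -0.7]
gripper_width: 0.397
631 [[0.4022, 0.1618, 0.0365], [0.4293, 0.2312, 0.0721], [0.4573, 0.2759, 0.1835]]
t 17.72 pos [0.4417 0.2161 0.0287] shift/150mm [-0.025  0.191  0.006] w 0.398 F [-0.1  0.6  0.1]
```

View pics/g1.png

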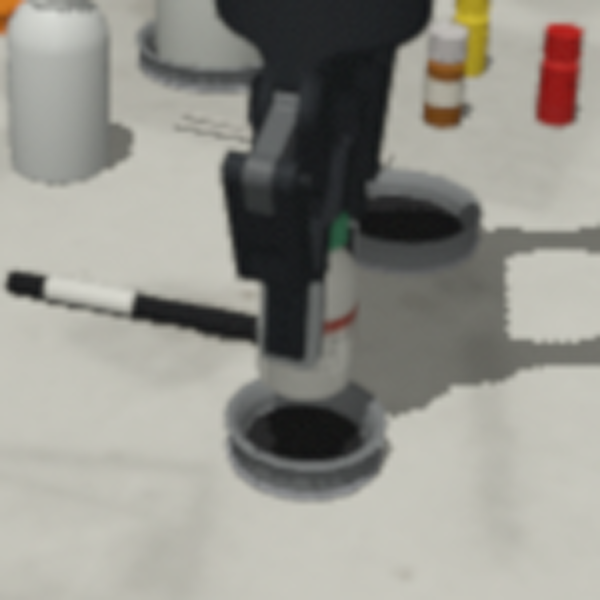

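```bash
python3 -m pendant '[[[-0.01,0.05,0.005],0,0],[[-0.01,0.1,0.005],0,0],[[-0.01,0.14,0.005],0,0],[[-0.01,0.165,0.005],0,0],[[-0.01,0.175,0.005],0,0],[[-0.01,0.18,0.005],0,0],[[-0.01,0.18,0.005],0,0]]'
python3 -m pendant '[[[0,0.01,0],0,0],[[0,0.015,0],0,0],[[0,0.015,0],0,0]]'
python3 - <<'E'
from h import *
p,d=camera("side");W=cloud("side",d);cv2.imwrite("pics/g2.png",cv2.resize(p[200:350,220:370],(600,600),interpolation=2)[:,:,::-1])
go(.438,.217,0)
E
```

```text
time_s: 18.3
position: [0.4392, 0.2169, 0.0006]
ee_rot: [0.707, 0.0, -0.0, -0.707]
ft_force: [0.4, -0.7, -0.9]
gripper_width: 0.396
time_s: 18.55
position: [0.4396, 0.217, -0.0011]
ee_rot: [-0.707, -0.0, 0.0, 0.707]
ft_force: [-0.3, -0.2, 1.8]
gripper_width: 0.394
t 18.6 pos [ 0.4397  0.2169 -0.0011] shift/150mm [-0.011 -0.007  0.   ] w 0.397 F [-0.7  0.3  1.6]
```

View pics/g2.png

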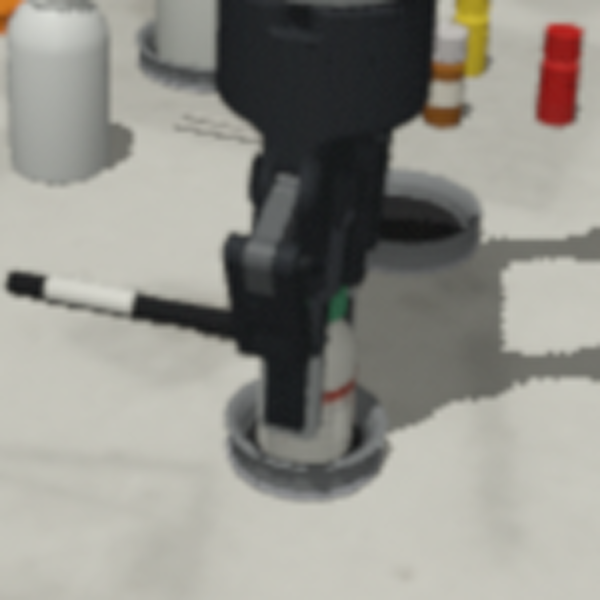

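Contact with the floor (force sign flipped). Nudge 1 mm down, release, rise, look.

```bash
python3 -m pendant '[[[0,0.006,0],0,0],[[0,0.006,0],0,0.45],[[0,0.006,0],0,0.5],[[0,0.006,0],0,0.6],[[0,0.006,0],0,0.75],[[0,0.006,0],0,0.75],[[0,0.006,0],0,0.75],[[0,0.006,0],0,0.75]]'
python3 -m pendant '[[[0,-0.05,0],0,0.75],[[0,-0.15,0],0,0.75],[[0,-0.3,0],0,0.75],[[0,-0.5,0],0,0.75],[[0,-0.7,0],0,0.75],[[0,-0.9,0],0,0.75],[[0,-1,0],0,1],[[0,-1,0],0,1]]'
python3 - <<'E'
from h import *
p,d=camera("side");W=cloud("side",d);cv2.imwrite("pics/g3.png",cv2.resize(p[150:350,200:400],(600,600),interpolation=2)[:,:,::-1])
go(.627,.036,.16)
E
```

```text
time_s: 19.27
position: [0.4392, 0.2169, -0.0024]
ee_rot: [0.707, 0.0, -0.0, -0.707]
ft_force: [-0.2, 0.3, 0.9]
gripper_width: 0.748
time_s: 19.93
position: [0.4424, 0.2176, 0.1528]
ee_rot: [-0.706, -0.004, -0.003, 0.708]
ft_force: [-0.6, 0.0, 0.7]
gripper_width: 0.993
t 19.98 pos [0.4409 0.2172 0.1502] shift/150mm [ 1.24  -0.061 -1.209] w 1.001 F [ 0.2  0.5 -0.9]
```

View pics/g3.png

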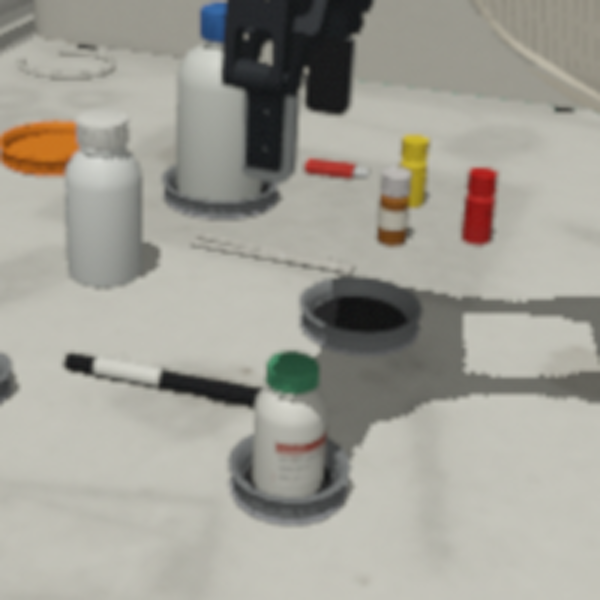

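```bash
python3 -m pendant '[[[0.2,0,-0.2],0,1],[[0.4,0,-0.4],0,1],[[0.6,0,-0.6],0,1],[[0.8,0,-0.8],0,1],[[1,0,-1],0,1]]'
python3 -m pendant '[[[0.15,0,-0.13],0,1],[[0.24,0,-0.21],0,1],[[0.24,0.15,-0.21],0,1],[[0.24,0.3,-0.21],0,1],[[0.24,0.4,-0.21],0,1],[[0.24,0.4,-0.21],0,1],[[0.24,0.4,-0.21],0,1]]'
python3 - <<'E'
from h import *
go(.627,.036,.073)
p,d=camera("side");W=cloud("side",d);cv2.imwrite("pics/i1.png",cv2.resize(p[100:250,160:310],(600,600),interpolation=2)[:,:,::-1])
E
```

```text
time_s: 20.4
position: [0.5866, 0.0682, 0.1456]
ee_rot: [-0.707, 0.001, 0.001, 0.707]
ft_force: [1.2, 0.6, 0.2]
gripper_width: 1.001
time_s: 20.98
position: [0.6209, 0.0384, 0.0854]
ee_rot: [-0.707, 0.001, 0.002, 0.707]
ft_force: [0.4, 0.5, 0.6]
gripper_width: 0.997
t 20.98 pos [0.6209 0.0384 0.0854] shift/150mm [ 0.041  0.082 -0.016] w 0.997 F [0.4 0.5 0.6]
```

View pics/i1.png

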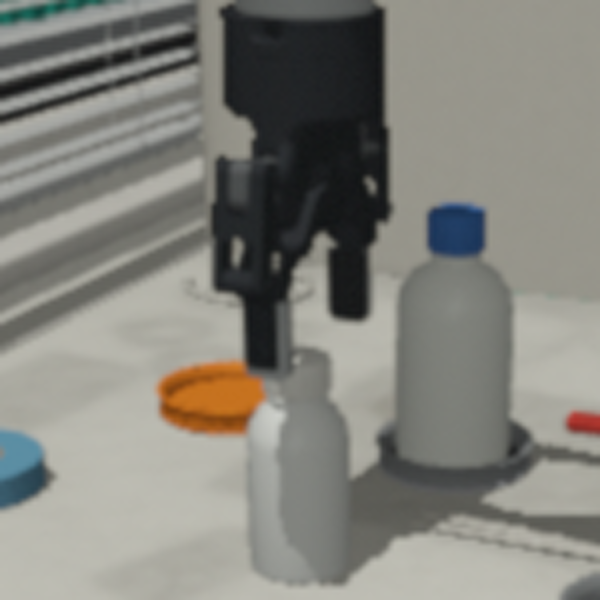

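```bash
python3 -m pendant '[[[0,0.02,0],0,1],[[0,0.04,0],0,1],[[0,0.04,0],0,1]]'
python3 - <<'E'
from h import *
go(.627,.036,.073)
E
```

```text
time_s: 21.28
position: [0.6229, 0.0383, 0.0819]
ee_rot: [0.707, 0.001, -0.0, -0.707]
ft_force: [-0.3, -0.3, 0.5]
gripper_width: 1.002
t 21.28 pos [0.6229 0.0383 0.0819] shift/150mm [ 0.027  0.06  -0.015] w 1.002 F [-0.3 -0.3  0.5]
```

```bash
python3 -m pendant '[[[0.027,0.03,-0.012],0,1],[[0.027,0.06,-0.012],0,1],[[0.027,0.06,-0.012],0,1],[[0.027,0.06,-0.012],0,1],[[0.027,0.06,-0.012],0,0.6],[[0.027,0.06,-0.012],0,0.3],[[0.027,0.06,-0.012],0,0],[[0.027,0.06,-0.012],0,0],[[0.027,0.06,-0.012],0,0],[[0.027,0.06,-0.012],0,0],[[0.027,0.06,-0.012],0,0],[[0.027,0.06,-0.012],0,0]]' 60
python3 - <<'E'
from h import *
go(.627,.036,.073)
p,d=camera("side");W=cloud("side",d);cv2.imwrite("pics/i2.png",cv2.resize(p[100:250,160:310],(600,600),interpolation=2)[:,:,::-1])
E
```

```text
time_s: 22.28
position: [0.6272, 0.0362, 0.0732]
ee_rot: [0.707, 0.001, 0.0, -0.707]
ft_force: [-0.1, -0.8, 2.7]
gripper_width: 0.372
t 22.28 pos [0.6272 0.0362 0.0732] shift/150mm [-0.002  0.001 -0.002] w 0.372 F [-0.1 -0.8  2.7]
```

View pics/i2.png

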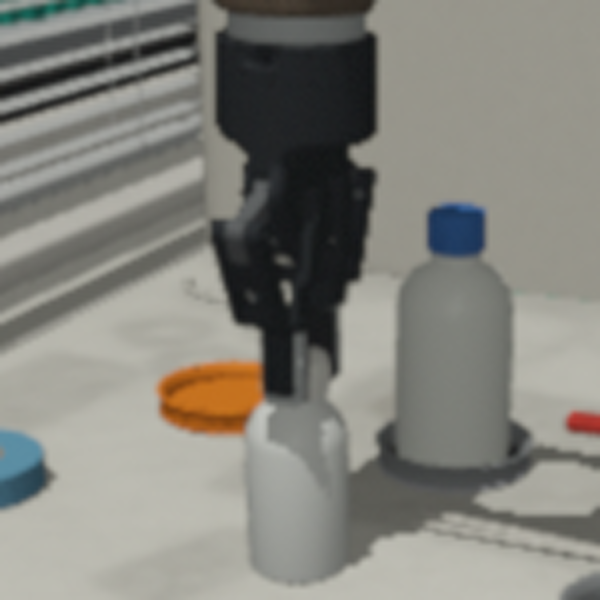

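```bash
python3 -m pendant '[[[0,-0.05,0],0,0],[[0,-0.12,0],0,0],[[0,-0.22,0],0,0],[[0,-0.32,0],0,0],[[0,-0.4,0],0,0],[[0,-0.45,0],0,0],[[0,-0.45,0],0,0],[[0,-0.45,0],0,0]]'
python3 -m pendant '[[[-0.05,0,0.02],0,0],[[-0.15,0,0.02],0,0],[[-0.3,0,0.02],0,0],[[-0.46,0,0.02],0,0],[[-0.62,0,0.02],0,0],[[-0.75,0,0.02],0,0],[[-0.86,0,0.02],0,0],[[-0.94,0,0.02],0,0],[[-0.98,0,0.02],0,0],[[-1,0,0.02],0,0]]'
python3 -m pendant '[[[-0.05,0,0],0,0],[[-0.1,0,0],0,0],[[-0.15,0,0],0,0],[[-0.19,0,0],0,0],[[-0.205,0,0],0,0],[[-0.205,0,0],0,0],[[-0.205,0,0],0,0],[[-0.205,0,0],0,0]]'
python3 - <<'E'
from h import *
go(.4465,.0395,.078)
p,d=camera("side");W=cloud("side",d);cv2.imwrite("pics/i3.png",cv2.resize(p[130:330,220:420],(600,600),interpolation=2)[:,:,::-1])
E
```

```text
time_s: 23.0
position: [0.6268, 0.0364, 0.1403]
ee_rot: [-0.707, -0.0, 0.0, 0.707]
ft_force: [-0.5, -0.2, -1.7]
gripper_width: 0.369
time_s: 23.83
position: [0.4752, 0.0396, 0.1392]
ee_rot: [-0.707, 0.0, 0.001, 0.707]
ft_force: [0.3, 0.6, -2.9]
gripper_width: 0.37
time_s: 24.5
position: [0.4464, 0.0392, 0.1403]
ee_rot: [0.707, 0.0, -0.0, -0.707]
ft_force: [1.0, 0.3, -1.4]
gripper_width: 0.367
t 24.5 pos [0.4464 0.0392 0.1403] shift/150mm [0.001 0.415 0.002] w 0.367 F [ 1.   0.3 -1.4]
```

View pics/i3.png

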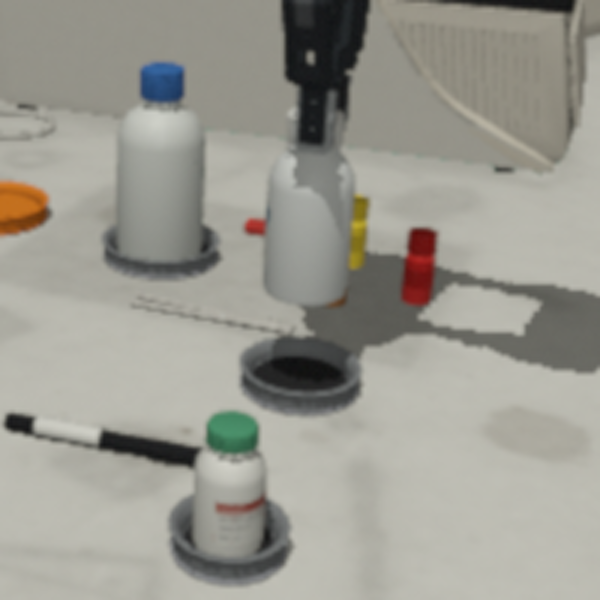

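Run:
```python
from h import *
p,d=camera("side");W=cloud("side",d)
for n,u0,u1,v0,v1,y0,y1 in(("M",300,345,160,232,0.0,.075),("L",255,292,150,218,-.16,-.07)):
  for v in range(v0,v1,4):
    q=W[v,u0:u1]; c=p[v,u0:u1].astype(int); k=(q[:,1]>y0)&(q[:,1]<y1)&(c.min(1)>60)
    if k.sum()>5: print(n,v,round(np.median(q[k][:,2]),3),"xmid",round((q[k][:,0].min()+q[k][:,0].max())/2,4),"wid",round(np.ptp(q[k][:,0]),3),"ymax",round(np.percentile(q[k][:,1],90),4))
```

```text
M 168 0.182 xmid 0.4484 wid 0.031 ymax 0.061
M 172 0.178 xmid 0.4464 wid 0.032 ymax 0.0615
M 176 0.172 xmid 0.4462 wid 0.03 ymax 0.0623
M 180 0.166 xmid 0.4473 wid 0.03 ymax 0.0606
M 184 0.156 xmid 0.4492 wid 0.041 ymax 0.0549
M 188 0.15 xmid 0.4479 wid 0.047 ymax 0.0596
M 192 0.144 xmid 0.4456 wid 0.047 ymax 0.0626
M 196 0.137 xmid 0.4479 wid 0.05 ymax 0.0639
M 200 0.13 xmid 0.4466 wid 0.048 ymax 0.0641
M 204 0.122 xmid 0.4461 wid 0.049 ymax 0.0639
M 208 0.114 xmid 0.446 wid 0.047 ymax 0.0636
M 212 0.107 xmid 0.4472 wid 0.05 ymax 0.0637
M 216 0.099 xmid 0.4466 wid 0.049 ymax 0.0633
M 220 0.091 xmid 0.4466 wid 0.049 ymax 0.0631
M 224 0.083 xmid 0.4466 wid 0.048 ymax 0.0628
M 228 0.075 xmid 0.4438 wid 0.041 ymax 0.063
L 166 0.125 xmid 0.6053 wid 0.037 ymax -0.1086
L 170 0.119 xmid 0.6014 wid 0.051 ymax -0.099
L 174 0.111 xmid 0.6006 wid 0.059 ymax -0.0928
L 178 0.103 xmid 0.6021 wid 0.065 ymax -0.0898
L 182 0.094 xmid 0.6013 wid 0.063 ymax -0.0879
L 186 0.084 xmid 0.6012 wid 0.063 ymax -0.0887
L 190 0.075 xmid 0.6011 wid 0.065 ymax -0.0882
L 194 0.065 xmid 0.6002 wid 0.063 ymax -0.0888
L 198 0.056 xmid 0.5999 wid 0.063 ymax -0.0883
L 202 0.046 xmid 0.6014 wid 0.064 ymax -0.0878
L 206 0.035 xmid 0.617 wid 0.097 ymax -0.0889
L 210 0.025 xmid 0.6029 wid 0.079 ymax -0.0885
L 214 0.016 xmid 0.5965 wid 0.084 ymax -0.0863
```

M hangs upright and centred over stand_m (x .4466, y ≈ .038). Lowering.

```bash
python3 -m pendant '[[[0,0.05,0],0,0],[[0,0.12,0],0,0],[[0,0.19,0],0,0],[[0,0.26,0],0,0],[[0,0.32,0],0,0],[[0,0.36,0],0,0],[[0,0.38,0],0,0],[[0,0.395,0],0,0],[[0,0.4,0],0,0],[[0,0.4,0],0,0]]'
python3 -m pendant '[[[0,0.008,0],0,0],[[0,0.016,0],0,0],[[0,0.016,0],0,0]]'
python3 - <<'E'
from h import *
go(.4465,.0395,.078)
p,d=camera("side");W=cloud("side",d);cv2.imwrite("pics/i4.png",cv2.resize(p[130:330,220:420],(600,600),interpolation=2)[:,:,::-1])
E
```

```text
time_s: 25.43
position: [0.4463, 0.0392, 0.0803]
ee_rot: [0.707, 0.0, -0.0, -0.707]
ft_force: [0.5, -0.3, -1.4]
gripper_width: 0.367
time_s: 25.68
position: [0.4465, 0.0392, 0.0781]
ee_rot: [0.707, 0.001, 0.0, -0.707]
ft_force: [-0.5, -0.3, -1.1]
gripper_width: 0.362
t 25.68 pos [0.4465 0.0392 0.0781] shift/150mm [0.    0.001 0.002] w 0.362 F [-0.5 -0.3 -1.1]
```

View pics/i4.png

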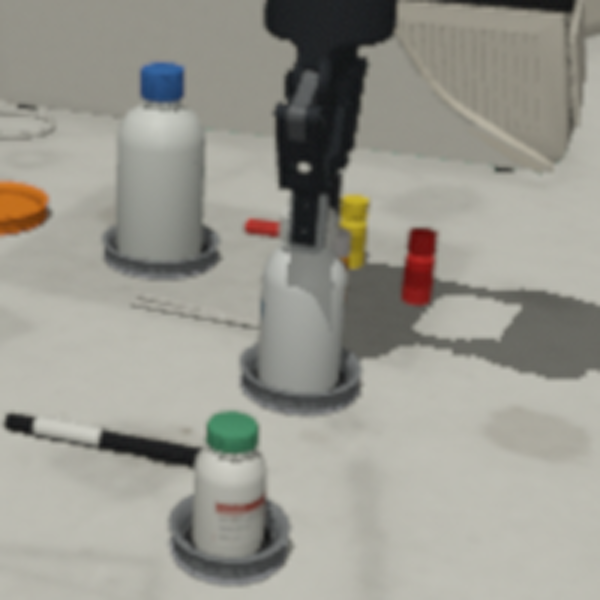

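Still carrying weight; another 1–2 mm.

```bash
python3 -m pendant '[[[0,0.007,0],0,0],[[0,0.014,0],0,0],[[0,0.014,0],0,0],[[0,0.014,0],0,0]]'
```

```text
time_s: 26.07
position: [0.448, 0.039, 0.0781]
ee_rot: [0.707, 0.002, 0.001, -0.707]
ft_force: [-2.1, -0.6, 11.4]
gripper_width: 0.368
```

Touching (11 N). Release and rise.

```bash
python3 -m pendant '[[[0,0.004,0],0,0],[[0,0.004,0],0,0.42],[[0,0.004,0],0,0.5],[[0,0.004,0],0,0.7],[[0,0.004,0],0,0.9],[[0,0.004,0],0,0.9],[[0,0.004,0],0,0.9],[[0,0.004,0],0,0.9],[[0,0.004,0],0,0.9]]'
python3 -m pendant '[[[0,-0.05,0],0,0.9],[[0,-0.15,0],0,0.9],[[0,-0.3,0],0,0.9],[[0,-0.45,0],0,0.9],[[0,-0.5,0],0,0.8],[[0,-0.5,0],0,0.6],[[0,-0.5,0],0,0.6]]'
python3 - <<'E'
from h import *
go(.457,-.0935,.07)
p,d=camera("side");W=cloud("side",d);cv2.imwrite("pics/i5.png",cv2.resize(p[130:330,220:420],(600,600),interpolation=2)[:,:,::-1])
E
```

```text
time_s: 26.82
position: [0.4459, 0.0393, 0.075]
ee_rot: [-0.707, -0.0, 0.0, 0.707]
ft_force: [0.2, 0.7, 0.2]
gripper_width: 0.9
time_s: 27.4
position: [0.446, 0.0393, 0.1499]
ee_rot: [0.707, 0.0, -0.0, -0.707]
ft_force: [-0.3, -0.2, -0.9]
gripper_width: 0.599
t 27.4 pos [0.446  0.0393 0.1499] shift/150mm [ 0.073  0.532 -0.885] w 0.599 F [-0.3 -0.2 -0.9]
```

View pics/i5.png

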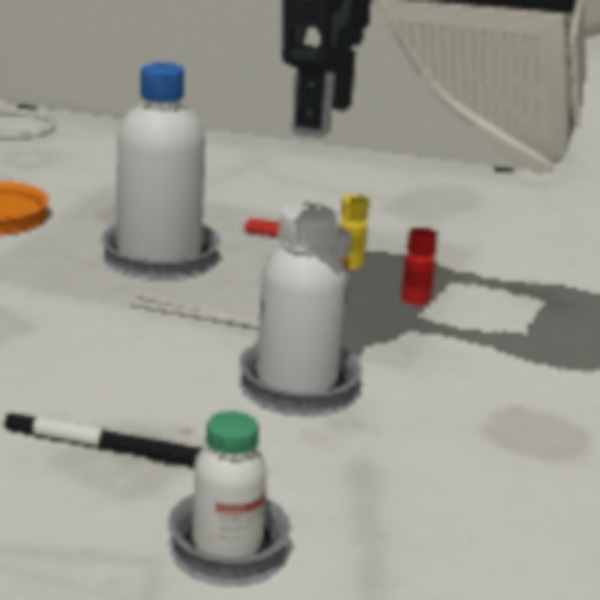

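```bash
python3 -m pendant '[[[0.02,0,-0.2],0,0.55],[[0.04,0,-0.45],0,0.55],[[0.073,0,-0.7],0,0.55],[[0.073,0,-0.885],0,0.55],[[0.073,0.2,-0.885],0,0.55],[[0.073,0.4,-0.885],0,0.55],[[0.073,0.55,-0.885],0,0.55],[[0.073,0.6,-0.885],0,0.55],[[0.073,0.6,-0.885],0,0.55],[[0.073,0.6,-0.885],0,0.55]]' 30
python3 - <<'E'
from h import *
go(.457,-.0935,-.006)
p,d=camera("side");W=cloud("side",d);cv2.imwrite("pics/j1.png",cv2.resize(p[130:250,270:390],(600,600),interpolation=2)[:,:,::-1])
E
```

```text
time_s: 28.28
position: [0.4568, -0.0932, 0.0599]
ee_rot: [-0.707, 0.0, 0.001, 0.707]
ft_force: [0.3, -0.6, 0.8]
gripper_width: 0.551
t 28.28 pos [ 0.4568 -0.0932  0.0599] shift/150mm [ 0.002  0.439 -0.002] w 0.551 F [ 0.3 -0.6  0.8]
```

View pics/j1.png

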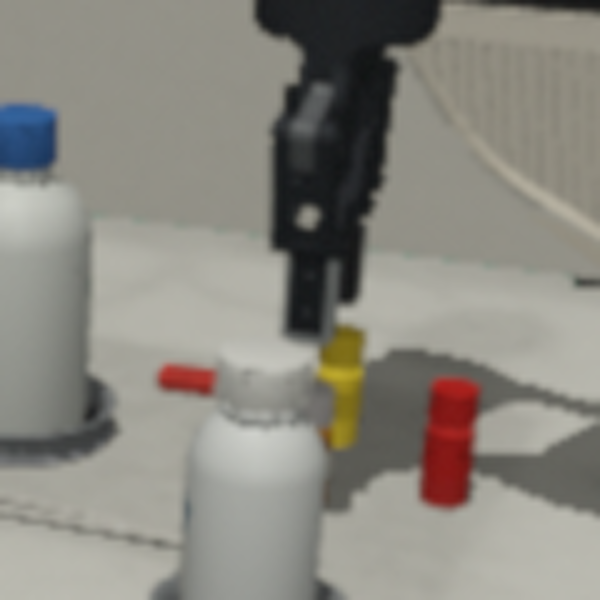

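```bash
python3 -m pendant '[[[0,0.1,0],0,0.55],[[0,0.2,0],0,0.55],[[0,0.3,0],0,0.55],[[0,0.38,0],0,0.55],[[0,0.43,0],0,0.55],[[0,0.43,0],0,0.55],[[0,0.43,0],0,0.3],[[0,0.43,0],0,0],[[0,0.43,0],0,0],[[0,0.43,0],0,0],[[0,0.43,0],0,0],[[0,0.43,0],0,0]]' 30
python3 -m pendant '[[[0,-0.05,0],0,0],[[0,-0.13,0],0,0],[[0,-0.25,0],0,0],[[0,-0.4,0],0,0],[[0,-0.55,0],0,0],[[0,-0.7,0],0,0],[[0,-0.85,0],0,0],[[0,-0.95,0],0,0],[[0,-1,0],0,0],[[0,-1,0],0,0]]'
python3 - <<'E'
from h import *
go(.633,.2,.145)
p,d=camera("side");W=cloud("side",d);cv2.imwrite("pics/j2.png",cv2.resize(p[110:250,260:400],(600,600),interpolation=2)[:,:,::-1])
E
```

```text
time_s: 29.33
position: [0.4583, -0.094, -0.0031]
ee_rot: [0.707, 0.001, 0.001, -0.707]
ft_force: [-0.6, 1.3, 5.8]
gripper_width: 0.244
time_s: 30.17
position: [0.4582, -0.0941, 0.1477]
ee_rot: [0.708, 0.002, 0.001, -0.706]
ft_force: [-0.3, 0.4, 0.2]
gripper_width: 0.248
t 30.17 pos [ 0.4582 -0.0941  0.1477] shift/150mm [1.167 0.018 1.959] w 0.248 F [-0.3  0.4  0.2]
```

View pics/j2.png

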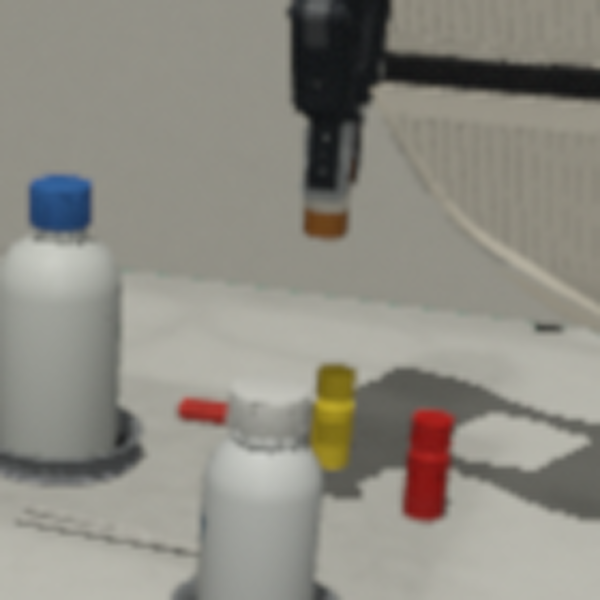

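```bash
python3 -m pendant '[[[0.03,0,0.05],0,0],[[0.09,0,0.15],0,0],[[0.18,0,0.3],0,0],[[0.28,0,0.47],0,0],[[0.38,0,0.64],0,0],[[0.48,0,0.81],0,0],[[0.58,0,0.98],0,0]]'
python3 -m pendant '[[[0.1,0,0.17],0,0],[[0.2,0,0.34],0,0],[[0.3,0,0.51],0,0],[[0.4,0,0.68],0,0],[[0.49,0,0.83],0,0],[[0.55,0,0.93],0,0],[[0.58,0,0.97],0,0],[[0.587,0,0.98],0,0],[[0.587,0,0.98],0,0],[[0.587,0,0.98],0,0]]'
python3 -m pendant '[[[0,0.05,0],0,0],[[0,0.15,0],0,0],[[0,0.3,0],0,0],[[0,0.45,0],0,0],[[0,0.58,0],0,0],[[0,0.68,0],0,0],[[0,0.74,0],0,0],[[0,0.77,0],0,0],[[0,0.77,0],0,0],[[0,0.77,0],0,0]]'
python3 - <<'E'
from h import *
go(.633,.2,.001)
p,d=camera("side");W=cloud("side",d);cv2.imwrite("pics/k1.png",cv2.resize(p[180:310,125:255],(600,600),interpolation=2)[:,:,::-1])
E
```

```text
time_s: 30.8
position: [0.5434, 0.0558, 0.1435]
ee_rot: [-0.707, 0.001, 0.001, 0.707]
ft_force: [0.3, -0.4, -0.6]
gripper_width: 0.244
time_s: 31.63
position: [0.6312, 0.1998, 0.1448]
ee_rot: [0.707, -0.001, -0.001, -0.707]
ft_force: [0.1, 0.8, -0.9]
gripper_width: 0.245
time_s: 32.47
position: [0.6327, 0.2006, 0.031]
ee_rot: [-0.707, -0.001, -0.0, 0.707]
ft_force: [0.8, 0.5, -0.2]
gripper_width: 0.244
t 32.47 pos [0.6327 0.2006 0.031 ] shift/150mm [ 0.002  0.2   -0.004] w 0.244 F [ 0.8  0.5 -0.2]
```

View pics/k1.png

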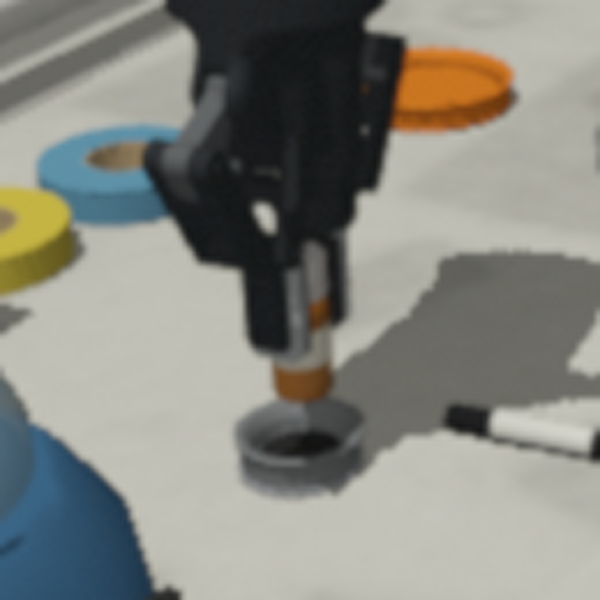

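```bash
python3 -m pendant '[[[0.004,0.05,0],0,0],[[0.004,0.1,0],0,0],[[0.004,0.14,0],0,0],[[0.004,0.17,0],0,0],[[0.004,0.18,0],0,0],[[0.004,0.185,0],0,0],[[0.004,0.185,0],0,0]]'
python3 -m pendant '[[[0,0.008,0],0,0],[[0,0.016,0],0,0],[[0,0.016,0],0,0]]'
python3 - <<'E'
from h import *
go(.633,.2,.001)
p,d=camera("side");W=cloud("side",d);cv2.imwrite("pics/k2.png",cv2.resize(p[180:310,125:255],(600,600),interpolation=2)[:,:,::-1])
E
```

```text
time_s: 33.1
position: [0.6325, 0.2007, 0.0022]
ee_rot: [-0.707, -0.0, 0.0, 0.707]
ft_force: [-0.6, 0.8, -0.6]
gripper_width: 0.246
time_s: 33.35
position: [0.6331, 0.2007, 0.0019]
ee_rot: [0.707, 0.001, -0.0, -0.707]
ft_force: [-4.5, -1.2, 10.5]
gripper_width: 0.241
t 33.35 pos [0.6331 0.2007 0.0019] shift/150mm [-0.     0.006 -0.005] w 0.241 F [-4.5 -1.2 10.5]
```

View pics/k2.png

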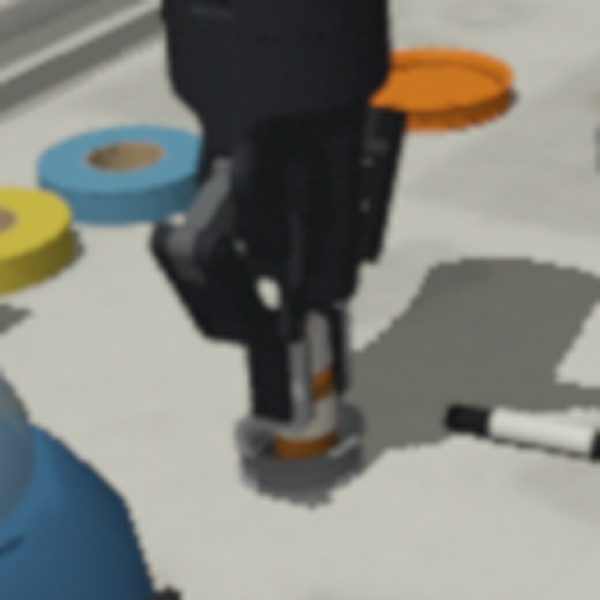

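```bash
python3 -m pendant '[[[0,0,0],0,0.28],[[0,0,0],0,0.32],[[0,0,0],0,0.4],[[0,0,0],0,0.5],[[0,0,0],0,0.6],[[0,0,0],0,0.6],[[0,0,0],0,0.6]]'
python3 -m pendant '[[[0,-0.05,0],0,0.6],[[0,-0.12,0],0,0.6],[[0,-0.25,0],0,0.6],[[0,-0.4,0],0,0.6],[[0,-0.6,0],0,0.6],[[0,-0.8,0],0,0.6],[[0,-1,0],0,0.6],[[0,-1,0],0,0.6],[[0,-1,0],0,0.6]]'
python3 -m pendant '[[[-0.8,-0.5,0.5],0,0.6],[[-0.8,-0.5,0.5],0,0.6],[[-0.8,-0.5,0.5],0,0.6],[[-0.8,-0.5,0.5],0,0.6],[[-0.8,-0.5,0.5],0,0.6],[[-0.8,-0.5,0.5],0,0.6],[[-0.8,-0.5,0.5],0,0.6]]'
python3 - <<'E'
from h import *
for c in("side","top"):
  p,d=camera(c);W=cloud(c,d);cv2.imwrite(f"pics/z{c}.png",p[:,:,::-1])
  for n,(x,y,h,r) in dict(L=(.6015,-.121,.155,.017),M=(.4465,.0395,.12,.017),S=(.438,.217,.075,.0125),V=(.633,.2,.06,.011)).items():
    k=(np.hypot(W[...,0]-x,W[...,1]-y)<.045)&(W[...,2]>h-.012)&(W[...,2]<h+.02)
    q=W[k]
    if k.sum()>5: print(c,n,k.sum(),"off",np.round((np.percentile(q,2,axis=0)+np.percentile(q,98,axis=0))[:2]/2-[x,y],4),"ztop",np.round(np.percentile(q[:,2],[90,98]),4))
E
```

```text
time_s: 33.98
position: [0.6324, 0.2006, -0.0002]
ee_rot: [0.707, 0.0, -0.0, -0.707]
ft_force: [-0.2, -0.0, 0.4]
gripper_width: 0.603
time_s: 34.73
position: [0.6347, 0.201, 0.1543]
ee_rot: [-0.707, -0.003, -0.002, 0.707]
ft_force: [0.3, 0.2, 0.3]
gripper_width: 0.598
time_s: 35.32
position: [0.5121, 0.2751, 0.2238]
ee_rot: [0.707, -0.0, -0.001, -0.707]
ft_force: [0.2, -0.5, -0.4]
gripper_width: 0.601
side L 119 off [-0.0001  0.0018] ztop [0.1548 0.1553]
side M 205 off [ 0.0007 -0.0003] ztop [0.12   0.1205]
side S 233 off [-0.0006  0.0016] ztop [0.0751 0.0756]
side V 142 off [-0.0032  0.0019] ztop [0.0606 0.0609]
top L 197 off [0.002  0.0003] ztop [0.1561 0.1577]
top M 185 off [ 0.0025 -0.0016] ztop [0.1213 0.1229]
top S 105 off [ 0.0009 -0.0003] ztop [0.0771 0.0789]
top V 71 off [-0.0025  0.0006] ztop [0.0615 0.0623]
```

View pics/zside.png

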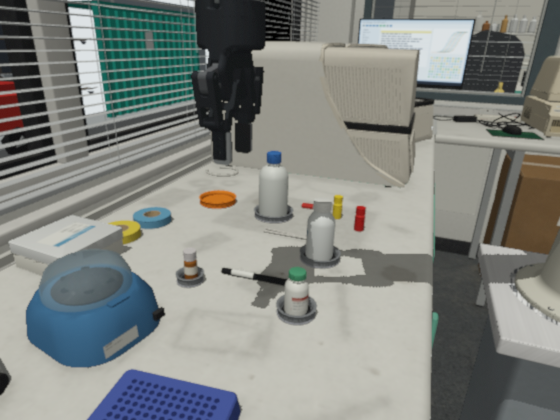

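View pics/ztop.png

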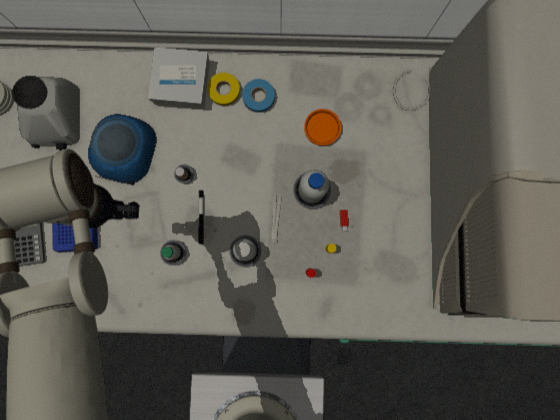

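All four stand upright in their stands, with tops exactly 5 mm above bottle height and axis offsets of 4 mm or less. Handing in.

Run:
```python
from h import *
print(np.abs(observe()["dq"]).max()); print(hand_in())
```

```text
0.005264147262786414
the job is handed in; nothing more can be done
None
```

All four bottles are in their own stands, in size order, and the job is handed in. I finished at about 35 s of the 109 s allowed. I took bottle_l and bottle_m by the cap, and bottle_s and the vial by the body.

**Final checks:** Both cameras show each bottle upright. From the side camera, their tops are at 0.155, 0.120, 0.075 and 0.061 m, which is bottle height plus the 5 mm stand floor, to within about 1 mm. The axes are within about 4 mm of the stand centres measured at the start. The arm is clear of everything and still, and the red and yellow vials and the orange stand were not touched.

**Disagreements:**
- **Fingertip height:** the fingertips sat about 38 mm higher than the stated TCP relation when open, so my first close on bottle_l was on air just above the cap. I used the height measured by camera from then on.
- **Top camera:** its depth reads 1–3 mm higher than the side camera's, and the vial's offset is the largest of the four.
- **Object detection:** the networks did not tell the bottle or stand sizes apart, so I identified each by measured size and colour. The top camera did not report the vial, so I located it there from its depth.

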